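# Shut and latch a specimen transport case

### The job

Get the specimen case ready for the courier: lower its lid gently onto the seal, lift the latch's wire loop over the lip of the keeper on the lid and let the crossbar down into the keeper until you feel it just bear there, only then let go of it, and press the latch lever down flat past centre so that it stays shut by itself. Go by feel: do not jam the crossbar down on the keeper, do not force the lid or the lever, do not tip the case or shove it along the bench, and leave the things round it alone.

Things in the scene. Friction and masses are not known exactly. Their poses are not given: they have to be found in the camera images.
- case: Specimen case, grey panels, aluminium edges, vials in foam; 125 deep, 200 wide, 62 high, 88 with lid home. About 2.6 kg, loose on rubber feet: slides at about 15 N, its front lifts if the latch is pulled up as hard. Origin: centre of underside. x from the front (latch side) to the back, z up. Front face at x = -62.5 mm; 'out' below is the distance in front of it.
- lid: Lid, 125 x 200 panel with 22 mm skirt. Origin: hinge line at the back, case x = +62.5, z = 64 mm. Axes parallel to the case's when home; opens by turning about +y (starts 0.45 to 0.8 rad). Its top is at its z = 24 mm. Stiff hinge: stays where put, 2 to 4 N at mid-depth swings it down.
- lid_front (a point): Middle of the lid's top front edge. Set down on the rubber seal the lid stands 0.036 rad (4.5 mm here) proud; the seal gives only after 8 N, then 6.5 N per mm at this edge. The shut latch draws the lid to within 0.03 rad of home.
- lever: Latch lever, steel plate 22 wide, 2.5 thick. Origin: its pin, 18 mm out and 52 mm up on the middle of the case's front. Axes parallel to the case's when flat (then it hangs straight down); swings out and up by turning about +y, to a stop at 2.8 rad; starts 0.9 to 1.3 rad out. Slight friction holds it.
- lever_end (a point): Free end of the lever, 46 mm from the pin, 6 mm above the bench when flat. With the loop hooked the lever draws tight from 1.2 to 2.2 rad on; pressing takes 4 to 10 N at 35 mm from the pin; it passes centre at about 0.2 rad and snaps flat by itself.
- loop: Latch loop of 4 mm steel wire, 35 mm wide. Origin: its pivot on the lever, 9 mm from the lever's pin (lever frame x = +2.2, z = -8.7 mm). It starts folded against the lever's outer face and turns with slight friction. The crossbar at its far end hooks over the keeper.
- crossbar (a point): Middle of the loop's crossbar, 38.7 mm from the loop's pivot: 4 mm thick, level, along the case's y. A round 9 mm knob on each end, 50 mm over both. Held by the two knobs the loop turns freely between the fingers and pulls the lever along; pulled right up (bar 98 mm above the bench) it comes taut as the lever meets its stop.
- keeper_seat (a point): Nominal middle of the seated crossbar, a point fixed on the lid 15 mm out. Keeper: steel bracket 24 wide on the lid's front; ledge 2 mm below the bar's middle, 8 mm channel (11 to 19 mm out), outer lip 5 mm high, 2.5 thick, back block 6 high. It is screwed on in slots: all of it is really up to 3.5 mm higher or lower than this point shows. The taut bar clears the lip by 2 to 9 mm.
- timer: White bench timer, 26 x 56 x 58 mm, right of the case (bystander). Origin: centre of its underside.
- marker: Marker pen lying on the bench, 134 mm long (bystander). Origin: centre of its underside.
- tube_rack: Grey stepped tube rack, 156 x 128 x 119 mm (bystander). Origin: centre of its underside.

How it is judged:
By the outcome, as a careful person would: the job done as asked, in the order asked, and still so for the second after the job is handed in, with the robot touching nothing.
It also fails if it takes over 72 s, if anything falls off the work surface, if the arm or the gripper's body presses on something with over 40 N, if the wrist force passes 120 N, or if a joint passes its speed limit or range.

### The arm

A 6-joint arm with a two-finger parallel gripper is mounted at the origin on a cart in front of the work surface, level with it; the furniture and walls round the work are solid. World frame = base frame: x ahead of the robot, y to its left, z up, the work surface at z = 0. Lengths are in m, angles in rad, forces in N, time in s.
With the tool pointing down it reaches from about 0.275 to 0.85 m from the base axis. Payload 5.2 kg.
Tool frame: the origin (TCP) lies at the very end of the fingers, on their centre line; the grasp point (between the pads) lies 19 mm behind it (grip_point_offset is the distance from the TCP to the grasp point, in m); y points along the fingers, z is the direction in which the jaws open and shut, and the axes are right-handed (so a half turn about y gives the same grasp; the last joint's range is limited). The gripper opens to 85 mm and grips with 20 to 120 N. Pads are 22 mm wide; open, the fingers measure 114 mm over their backs; the gripper's body (76 mm by 85 mm) begins 54 mm behind the grasp point. The pads swing forward as they close: fully open they stand 13 mm farther back than shut.
Start: joints at [-1.356, 0.259, 1.535, -0, 1.348, -0.203], TCP at [0.223, -0.503, 0.231] pointing down, gripper open.
Joint ranges: [-3.14, 3.14], [-0.91, 2.08], [0.19, 2.58], [-1.22, 4.36], [0.22, 2.71], [-3.12, 3.12]. Speed limits (rad/s): [2.57, 2.57, 3.14, 3.14, 3.14, 3.14].

### API

Orientations are given as a unit quaternion [x, y, z, w].
In Python, from bench import get_obs, read_camera, camera_info, hand_in, grip_point_offset gives the robot as it stands.
- The arm moves only by the tool apply_moves, never from a script. Its arguments are lists of equal length, an entry for each row: "translation": the shift along the tool's x, y, z in units of 40 mm (1.0 is 40 mm), a list of three; "rot": the turn, a rotation vector about the tool's x, y, z in units of 5 degrees (1.0 is 5 degrees), a list of three; "claw": the gripper's target within -1 to 1 (fully open at 1, half-way at 0, shut at -1). A call has 1 to 12 rows; each row is the pose to reach, as a shift and turn from the pose commanded when the call began, along the tool's axes at that moment; what a row does not reach only later rows make up. A row lasts 1/10 s, in which the tool goes at most 50 mm and 8.59 degrees, less where a joint would pass 70% of its speed; a pose out of reach is approached as far as the arm can. A call with a gripper value outside its range is refused whole. The fingers move at their own pace and stop on an object; "force" is the grip in N (left out, the last holds). Time passes only in rows, so rows that repeat a pose let the fingers close. It gives the time, the measured TCP pose, the force and the opening at its end, in the units of the state.
- get_obs(): the state, without advancing time (a new reading comes with each control period).
- read_camera(name): name is "scene" or "side" or "wrist"; returns the picture (420x560x3 uint8, blue, green, red); there is no depth.
- camera_info(name): a dict with "mtx" (3x3 intrinsics, pixels), "xyz" and "rotation" of the camera in the world; the wrist camera has in their place "tool_from_camera" (4x4, takes a point from camera to tool coordinates, whose origin is the TCP and whose axes are the tool frame's). Camera axes: x right, y down, z forward; pixel columns grow to the right and rows downward; lengths in m; the calibration is good to about 2 mm. The wrist camera is an equidistant fisheye: a pixel r from the principal point sees the ray r / f radians off the axis. A picture is of the moment at which its call begins: read the wrist's pose just before it. camera_info takes no time and is no camera call.
- hand_in(): hands the job in, once; it reports no verdict.
The state is a dict: "time_s": time; "qpos": joint angles; "qd": joint speeds; "tau": joint torques, N m; "tool_pos": TCP position; "orientation": TCP orientation; "force": force on the tool from outside, world axes, zero at the start; "moment": the same for the moment, N m; "finger_gap": finger opening in m.
Only numpy, scipy, OpenCV 4.12 (cv2) and the standard library are available. Lean on these libraries where they do the work, as an engineer would, in place of code of your own. Each camera call takes 0.05 s, during which the arm holds its last target. There are 200 camera calls.

## Working session

There is one attempt and no reset: what is moved stays moved. The work goes in short steps, Python scripts to look and compute and a tool call to move; the robot and the scene stay as the last step left them, time stands still between calls to the robot, and variables do not carry over. Pictures are saved under pics/ and viewed, about 8 in all and at most 12, crops included, and the job is handed in when it is done.

Besides the shell and the picture viewer there is one more tool, called as name(argument=value, ...) on one line, values as JSON. apply_moves: Moves the arm, as the interface text tells. Its arguments: {"type":"object","properties":{"translation":{"type":"array","items":{"type":"array","items":{"type":"number"}}},"rot":{"type":"array","items":{"type":"array","items":{"type":"number"}}},"claw":{"type":"array","items":{"type":"number"}},"force":{"type":"number"}},"required":["translation","rot","claw"]}

```bash
ls; mkdir -p pics
python3 - <<'E'
from bench import *
import cv2
for n in("scene","side"):
    cv2.imwrite(f"pics/{n}0.png",read_camera(n)); print(n,camera_info(n))
print(camera_info("wrist")); print(get_obs(),grip_point_offset)
E
```

```text
pics
scene {'mtx': array([[466.84062481,   0.        , 267.45229386],
       [  0.        , 466.84062481, 209.24937806],
       [  0.        ,   0.        ,   1.        ]]), 'xyz': array([-0.2198146, -0.4702783,  0.5890415]), 'rotation': array([ 0.76847747, -0.36230856,  0.21722697, -0.4806114 ])}
side {'mtx': array([[380.4756788 ,   0.        , 277.97658996],
       [  0.        , 380.4756788 , 207.06955485],
       [  0.        ,   0.        ,   1.        ]]), 'xyz': array([-0.07326038, -0.23577433,  0.64796694]), 'rotation': array([ 0.79205638, -0.42289768,  0.21698297, -0.38304391])}
{'mtx': array([[325.1922621 ,   0.        , 280.8641998 ],
       [  0.        , 325.1922621 , 213.97246617],
       [  0.        ,   0.        ,   1.        ]]), 'tool_from_camera': array([[-4.55522093e-04,  9.51617924e-01,  3.07283450e-01,
        -7.78603539e-02],
       [ 5.20635962e-04, -3.07283214e-01,  9.51617967e-01,
        -1.42865957e-01],
       [ 9.99999761e-01,  5.93465822e-04, -3.55472220e-04,
        -9.17179664e-04],
       [ 0.00000000e+00,  0.00000000e+00,  0.00000000e+00,
         1.00000000e+00]])}
{'time_s': 0.1, 'qpos': array([-1.35579507e+00,  2.59262798e-01,  1.53597293e+00, -4.41740982e-05,
        1.34803434e+00, -2.02777894e-01]), 'qd': array([-1.71015650e-03, -2.08349459e-03, -2.26067414e-03, -1.25418616e-03,
       -9.84039027e-05, -4.15436497e-04]), 'tau': array([ 1.90855128e-03, -4.46973932e+01, -2.91245341e+01, -2.34877434e-04,
        6.20928811e-03, -7.79863086e-06]), 'tool_pos': array([ 0.22306445, -0.50220097,  0.23056207]), 'orientation': array([-0.14665757,  0.69232753, -0.69114163,  0.14661986]), 'force': array([-0.16529698,  0.1415967 ,  0.17078311]), 'moment': array([-0.02532475,  0.00603008,  0.02560129]), 'finger_gap': 0.08536627038296353} 0.0187
```

View pics/scene0.png

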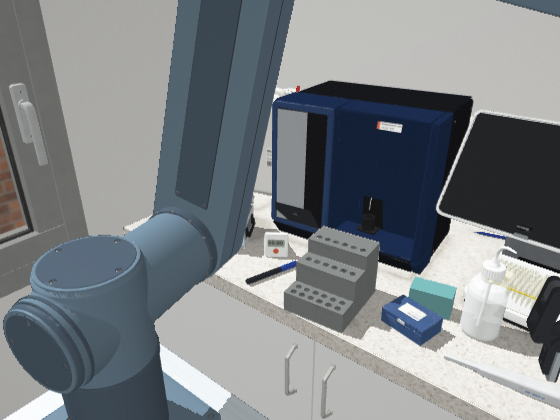

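View pics/side0.png

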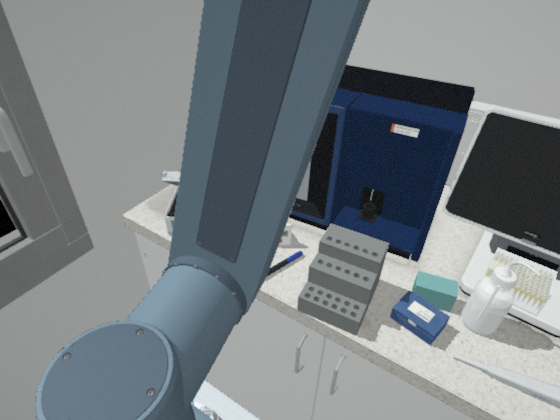

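The arm hides the case, which lies left of the timer (scene 275,245). I'll locate the neighbours and then move the arm aside.

```bash
cat > h.py <<'E'
from bench import *
import numpy as np, cv2
from scipy.spatial.transform import Rotation as R
def cam(name,obs=None):
    c=camera_info(name)
    if name!="wrist": return c["mtx"],R.from_quat(c["rotation"]).as_matrix(),np.array(c["xyz"])
    o=obs or get_obs(); T=c["tool_from_camera"]; Rt=R.from_quat(o["orientation"]).as_matrix()
    return c["mtx"],Rt@T[:3,:3],Rt@T[:3,3]+o["tool_pos"]
def proj(name,P,obs=None):
    K,Rc,t=cam(name,obs); p=(np.atleast_2d(P)-t)@Rc
    if name=="wrist":
        rr=np.hypot(p[:,0],p[:,1]); th=np.arctan2(rr,p[:,2]); s=th/np.maximum(rr,1e-9)
        return np.c_[K[0,0]*p[:,0]*s+K[0,2],K[1,1]*p[:,1]*s+K[1,2]]
    return np.c_[K[0,0]*p[:,0]/p[:,2]+K[0,2],K[1,1]*p[:,1]/p[:,2]+K[1,2]]
def ray(name,uv,obs=None):
    K,Rc,t=cam(name,obs); x=(np.array(uv,float)-K[:2,2])/K[0,0]
    if name=="wrist":
        r=np.linalg.norm(x); d=np.r_[x/max(r,1e-9)*np.sin(r),np.cos(r)]
    else: d=np.r_[x,1]
    return t,Rc@d
def onz(name,uv,z,obs=None):
    t,d=ray(name,uv,obs); return t+d*(z-t[2])/d[2]
E
python3 - <<'E'
from h import *
for n,uv in (("scene",(276,258)),("scene",(248,282)),("scene",(125,228)),("scene",(345,327)),("side",(125,213)),("side",(168,234)),("side",(168,178)),("side",(290,245)),("side",(300,320)),("side",(560,415))): print(n,uv,onz(n,uv,0).round(3))
o=get_obs(); print(R.from_quat(o["orientation"]).as_matrix().round(3))
E
```

```text
scene (276, 258) [0.501 0.12  0.   ]
scene (248, 282) [0.388 0.106 0.   ]
scene (125, 228) [0.365 0.526 0.   ]
scene (345, 327) [ 0.395 -0.133  0.   ]
side (125, 213) [0.377 0.536 0.   ]
side (168, 234) [0.382 0.38  0.   ]
side (168, 178) [0.563 0.568 0.   ]
side (290, 245) [0.522 0.104 0.   ]
side (300, 320) [ 0.348 -0.028  0.   ]
side (560, 415) [ 0.429 -0.479  0.   ]
[[-0.914 -0.     0.406]
 [-0.406  0.002 -0.914]
 [-0.    -1.    -0.002]]
```

apply_moves(translation=[[-7.7,-2.5,-9],[-7.7,-2.5,-9],[-7.7,-2.5,-9],[-7.7,-2.5,-9],[-7.7,-2.5,-9],[-7.7,-2.5,-9],[-7.7,-2.5,-9],[-7.7,-2.5,-9],[-7.7,-2.5,-9],[-7.7,-2.5,-9],[-7.7,-2.5,-9],[-7.7,-2.5,-9]], rot=[[0,-15.6,0],[0,-15.6,0],[0,-15.6,0],[0,-15.6,0],[0,-15.6,0],[0,-15.6,0],[0,-15.6,0],[0,-15.6,0],[0,-15.6,0],[0,-15.6,0],[0,-15.6,0],[0,-15.6,0]], claw=[1,1,1,1,1,1,1,1,1,1,1,1])

```text
time_s: 1.3
tool_pos: [0.3585, -0.0482, 0.3311]
orientation: [0.55, -0.445, 0.445, -0.55]
force: [-0.1, 0.6, -0.3]
finger_gap: 0.0853
```

apply_moves(translation=[[-7.9,0,0.9],[-7.9,0,0.9],[-7.9,0,0.9],[-7.9,0,0.9],[-7.9,0,0.9],[-7.9,0,0.9],[-7.9,0,0.9],[-7.9,0,0.9],[-7.9,0,0.9],[-7.9,0,0.9],[-7.9,0,0.9]], rot=[[0,-15.6,0],[0,-15.6,0],[0,-15.6,0],[0,-15.6,0],[0,-15.6,0],[0,-15.6,0],[0,-15.6,0],[0,-15.6,0],[0,-15.6,0],[0,-15.6,0],[0,-15.6,0]], claw=[-1,-1,-1,-1,-1,-1,-1,-1,-1,-1,-1])

```text
time_s: 2.4
tool_pos: [0.3292, 0.2668, 0.3308]
orientation: [0.707, -0.003, 0.002, -0.707]
force: [0.3, 0.9, -0.8]
finger_gap: 0.0003
```

Run:
```python
from h import *
import pickle
o=get_obs(); pickle.dump(o,open("o1.pkl","wb")); cv2.imwrite("pics/w1.png",read_camera("wrist"))
a=read_camera("scene"); b=read_camera("side")
cv2.imwrite("pics/s1.png",np.vstack([cv2.resize(i[140:340,60:360],(800,533))[:,:,:] for i in (a,)])); cv2.imwrite("pics/d1.png",b)
print(o["tool_pos"],o["qpos"],R.from_quat(o["orientation"]).as_matrix().round(3),o["force"])
```

```text
[0.32915523 0.2667781  0.33076147] [ 4.16804401e-01 -2.78112639e-02  1.62385401e+00 -3.30023785e-04
  1.54669682e+00 -1.14696786e+00] [[ 1.    -0.001  0.007]
 [-0.007 -0.001  1.   ]
 [-0.001 -1.    -0.001]] [ 0.32727166  0.94523359 -0.78060779]
```

View pics/w1.png

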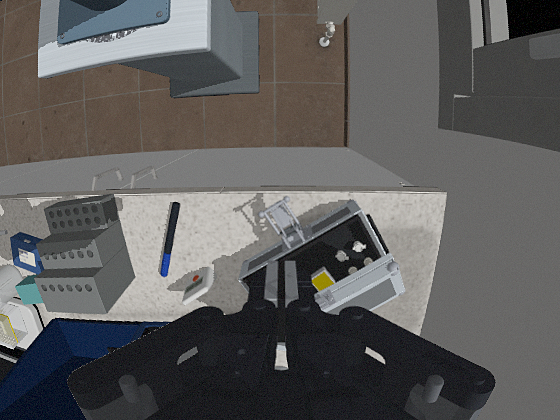

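The wrist view shows the case with its front facing the robot and to the right. The front edge runs from about (243,275) to (355,203), the latch is at (280,215), and the lid is open at the lower right.

Run:
```python
from h import *
w=cv2.imread("pics/w1.png")[180:330,220:420]; w=cv2.resize(w,(800,600),interpolation=cv2.INTER_CUBIC)
cv2.imwrite("pics/w1c.png",w)
```

```text
(no output)
```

View pics/w1c.png

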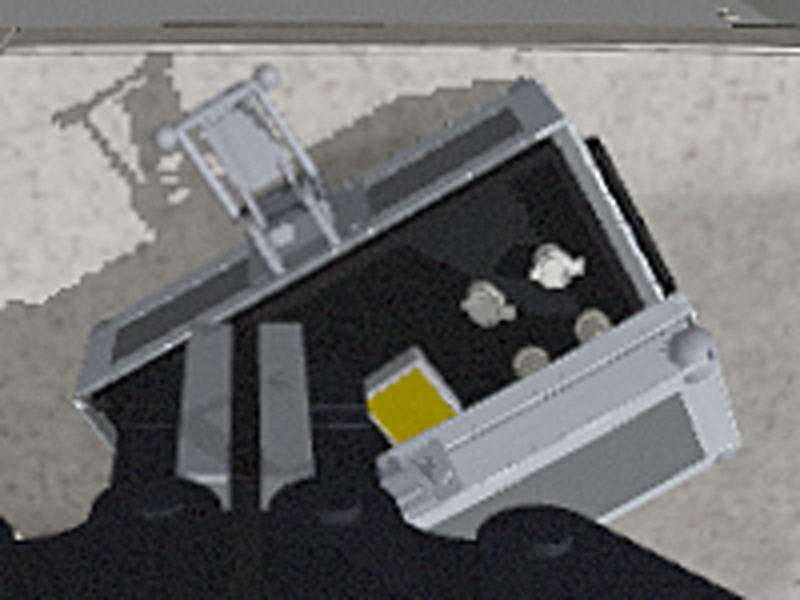

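View pics/s1.png

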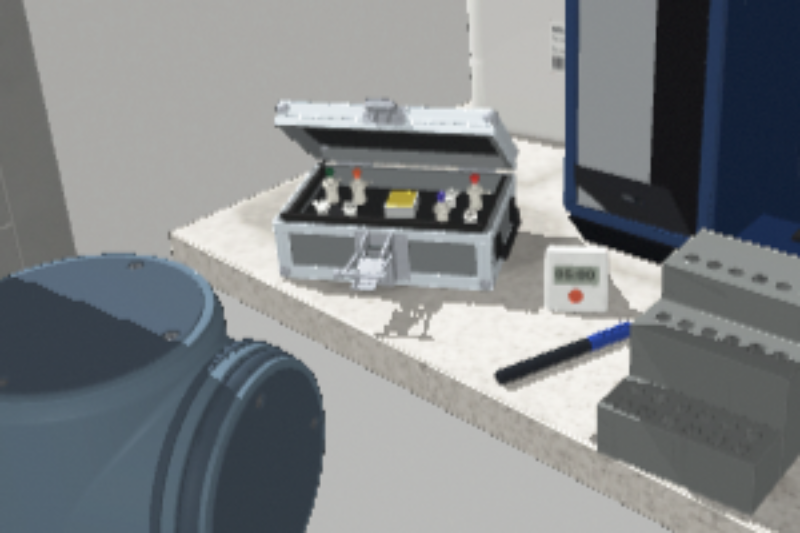

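```bash
cat > fit.py <<'E'
from h import *
import pickle
from scipy.optimize import least_squares
o=pickle.load(open("o1.pkl","rb"))
S=lambda x,y:(60+x*.375,140+y*200/533); W=lambda x,y:(220+x/4,180+y/4)
C=[("wrist",W(100,325),(-.0625,-.1,0)),("wrist",W(525,82),(-.0625,.1,0)),("wrist",W(75,398),(-.0625,-.1,.062)),("wrist",W(572,125),(-.0625,.1,.062)),
("scene",S(283,278),(-.0625,.1,0)),("scene",S(492,290),(-.0625,-.1,0)),("scene",S(276,222),(-.0625,.1,.062)),("scene",S(497,262),(-.0625,-.1,.062))]
L=[("scene",S(277,104),(-.125,.1,.024)),("scene",S(500,130),(-.125,-.1,.024))]
def tf(p,P): return R.from_euler('z',p[2]).apply(P)+[p[0],p[1],0]
def lid(ph,P): return R.from_euler('y',ph).apply(P)+[.0625,0,.064]
def res(p):
    r=[proj(n,tf(p,P),o)[0]-uv for n,uv,P in C]+[proj(n,tf(p,lid(p[3],P)),o)[0]-uv for n,uv,P in L]
    return np.ravel(r)
s=least_squares(res,[.43,.27,.5,.6],loss="soft_l1"); p=s.x
if __name__=="__main__":
    print(p,res(p).reshape(-1,2).round(1).tolist())
    # crossbar: both knobs triangulated
    for a,b in ((W(216,106),S(368,277)),):
        t1,d1=ray("wrist",a,o); t2,d2=ray("scene",b)
        k=np.linalg.lstsq(np.c_[d1,-d2],t2-t1,rcond=None)[0]; q1,q2=t1+k[0]*d1,t2+k[1]*d2
        print("bar tri",q1,q2)
    # lever angle from wrist alone: bar at radius ~47.5 from pin
    for th in np.arange(.8,1.45,.1):
        bar=[-.0625-.018-.0475*np.sin(th)-.003*np.cos(th),0,.052-.0475*np.cos(th)+.003*np.sin(th)]
        print(round(th,2),tf(p,bar).round(4),(proj("wrist",tf(p,bar),o)[0]-W(216,106)).round(1),(proj("scene",tf(p,bar))[0]-S(368,277)).round(1))
    im=cv2.imread("pics/w1.png"); 
    E=[[tf(p,lid(p[3],P)) for P in ((-.125,.1,z),(-.125,-.1,z))] for z in (0.002,.024)]
    E+=[[tf(p,(-.0625,y,z)) for y in (-.1,.1)] for z in (0,.062)]
    print([(proj("wrist",np.array(e),o)-[220,180]).__mul__(4).round(0).tolist() for e in E])
E
python3 fit.py
```

```text
[0.4848988  0.32195622 0.5370157  0.60882511] [[-2.4, 0.2], [0.7, -0.4], [-0.7, 0.7], [-1.7, 1.1], [-0.5, -0.6], [-0.3, 0.7], [-0.8, -1.6], [-3.1, -11.3], [-0.1, 1.6], [-2.5, -4.0]]
bar tri [0.37728889 0.25742798 0.04173268] [0.38231713 0.25442604 0.0432941 ]
0.8 [0.3847 0.2623 0.0211] [3.7 0.8] [-0.8  6.7]
0.9 [0.3822 0.2608 0.0248] [ 2.6 -0.1] [-1.3  6. ]
1.0 [0.38   0.2595 0.0289] [ 1.7 -0.8] [-1.7  5.1]
1.1 [0.3782 0.2584 0.0331] [ 0.8 -1.1] [-2.2  4. ]
1.2 [0.3768 0.2576 0.0376] [ 0.2 -1.2] [-2.5  2.7]
1.3 [0.3757 0.2569 0.0422] [-0.4 -1. ] [-2.8  1.2]
1.4 [0.3751 0.2566 0.0469] [-0.7 -0.5] [-3.1 -0.4]
[[[657.0, 272.0], [87.0, 569.0]], [[692.0, 332.0], [104.0, 631.0]], [[90.0, 326.0], [528.0, 81.0]], [[72.0, 401.0], [565.0, 129.0]]]
```

```bash
cat >> h.py <<'E'
CP=[.4849,.3220,.537]
def c2w(P): return R.from_euler('z',CP[2]).apply(P)+[CP[0],CP[1],0]
def w2c(P): return R.from_euler('z',-CP[2]).apply(np.array(P)-[CP[0],CP[1],0])
def tool(pitch=0):
    "tool down, x=case x, z=case y; pitch about case y (world-like axis)"
    M=R.from_matrix(np.array([[1,0,0],[0,0,1],[0,-1,0]],float))
    return R.from_euler('z',CP[2])*R.from_euler('y',pitch)*M
def go(P,pitch=0,obs=None):
    o=obs or get_obs(); r0=R.from_quat(o["orientation"])
    d=r0.inv().apply(c2w(P)-o["tool_pos"])/.04; w=(r0.inv()*tool(pitch)).as_rotvec(degrees=True)/5
    return d.round(2).tolist(),w.round(2).tolist()
E
python3 - <<'E'
from h import *
print(go([-.008,0,.168]),w2c(get_obs()["tool_pos"]))
for ph in np.linspace(.609,.036,12): print(ph.round(3),[(.0625-.116*np.cos(ph)+.024*np.sin(ph)+.011).round(4),(.064+.116*np.sin(ph)+.024*np.cos(ph)).round(4)])
E
```

```text
([3.72, 4.08, 1.29], [0.0, -6.21, -0.0]) [-0.16205018  0.03274952  0.33116309]
0.609 [np.float64(-0.0079), np.float64(0.15)]
0.557 [np.float64(-0.0123), np.float64(0.1457)]
0.505 [np.float64(-0.0164), np.float64(0.1411)]
0.453 [np.float64(-0.0203), np.float64(0.1363)]
0.401 [np.float64(-0.024), np.float64(0.1313)]
0.349 [np.float64(-0.0273), np.float64(0.1262)]
0.296 [np.float64(-0.0304), np.float64(0.1208)]
0.244 [np.float64(-0.0332), np.float64(0.1154)]
0.192 [np.float64(-0.0358), np.float64(0.1097)]
0.14 [np.float64(-0.038), np.float64(0.104)]
0.088 [np.float64(-0.0399), np.float64(0.0981)]
0.036 [np.float64(-0.0416), np.float64(0.0922)]
```

apply_moves(translation=[[1.9,2,0.7],[3.72,3.2,1.29],[3.72,4.08,1.29],[3.72,4.08,1.29],[3.72,4.08,1.29],[3.72,4.08,1.29]], rot=[[0,-3,0],[0,-6.2,0],[0,-6.2,0],[0,-6.2,0],[0,-6.2,0],[0,-6.2,0]], claw=[-1,-1,-1,-1,-1,-1])

```text
time_s: 3.15
tool_pos: [0.4774, 0.3183, 0.1637]
orientation: [0.682, 0.185, -0.19, -0.681]
force: [-0.0, 0.1, -0.2]
finger_gap: -0.0
```

Run:
```python
from h import *
import pickle
o=get_obs(); pickle.dump(o,open("o2.pkl","wb"))
b=read_camera("side"); w=read_camera("wrist")
s=read_camera("scene")
cv2.imwrite("pics/m2.png",np.hstack([cv2.resize(s[160:270,140:270],(470,398)),cv2.resize(w[150:370,200:380],(326,398))]))
print(w2c(o["tool_pos"]),o["force"],go([-.008,0,.168]))
```

```text
[-0.00829319  0.00066581  0.16373719] [-0.0052465   0.06634861 -0.2491441 ] ([-0.0, 0.03, -0.04], [0.0, 0.02, 0.01])
```

View pics/m2.png

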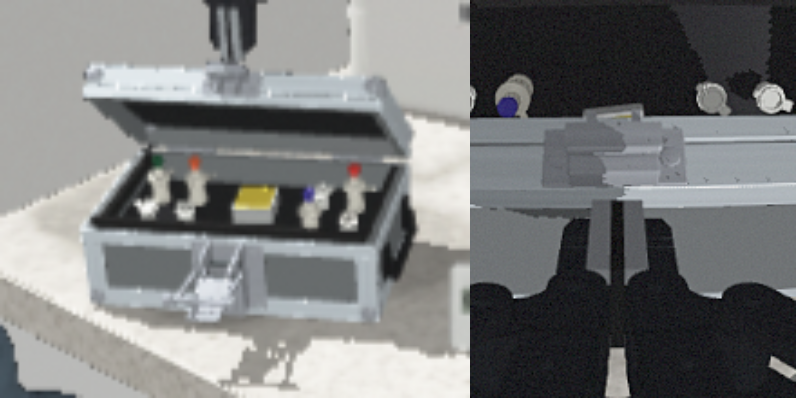

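apply_moves(translation=[[0,0.15,0],[0,0.3,0],[0,0.42,0],[-0.05,0.52,0],[-0.11,0.6,0],[-0.21,0.71,0],[-0.31,0.82,0],[-0.4,0.94,0],[-0.48,1.07,0],[-0.56,1.2,0],[-0.63,1.34,0],[-0.66,1.38,0]], rot=[[0,0,0],[0,0,0],[0,0,0],[0,0,0],[0,0,0],[0,0,0],[0,0,0],[0,0,0],[0,0,0],[0,0,0],[0,0,0],[0,0,0]], claw=[-1,-1,-1,-1,-1,-1,-1,-1,-1,-1,-1,-1])

```text
time_s: 4.5
tool_pos: [0.4539, 0.3055, 0.112]
orientation: [0.682, 0.188, -0.189, -0.681]
force: [0.9, -0.3, 0.2]
finger_gap: -0.0001
```

apply_moves(translation=[[-0.03,0.08,0],[-0.06,0.16,0],[-0.08,0.24,0],[-0.1,0.3,0],[-0.12,0.35,0],[-0.12,0.35,0]], rot=[[0,0,0],[0,0,0],[0,0,0],[0,0,0],[0,0,0],[0,0,0]], claw=[-1,-1,-1,-1,-1,-1])

```text
time_s: 5.1
tool_pos: [0.4505, 0.3033, 0.0986]
orientation: [-0.681, -0.188, 0.189, 0.681]
force: [-0.9, -0.4, 0.2]
finger_gap: -0.0004
```

Run:
```python
from h import *
o=get_obs()
w=read_camera("wrist"); s=read_camera("scene")
cv2.imwrite("pics/m3.png",np.hstack([cv2.resize(s[160:270,140:270],(470,398)),cv2.resize(w[150:370,200:380],(326,398))]))
for i in range(4):
    o=get_obs(); read_camera("side"); print(w2c(o["tool_pos"]),o["force"],o["moment"])
```

```text
[-0.03893886  0.00150637  0.09889902] [ 0.15449171  0.12443058 -0.19459458] [ 0.00032847 -0.00265011  0.01015041]
[-0.03893719  0.00149079  0.09893746] [ 0.16481468  0.28664522 -0.26274142] [ 0.01652159 -0.02677707 -0.08072247]
[-0.03887085  0.00150387  0.09899411] [ 0.99870746  0.69863958 -0.40672903] [-0.03794398 -0.02162892  0.00637271]
[-0.03888615  0.00148251  0.09901868] [0.16124925 1.31129745 0.16385192] [-0.04476272  0.01288157  0.0627018 ]
```

View pics/m3.png

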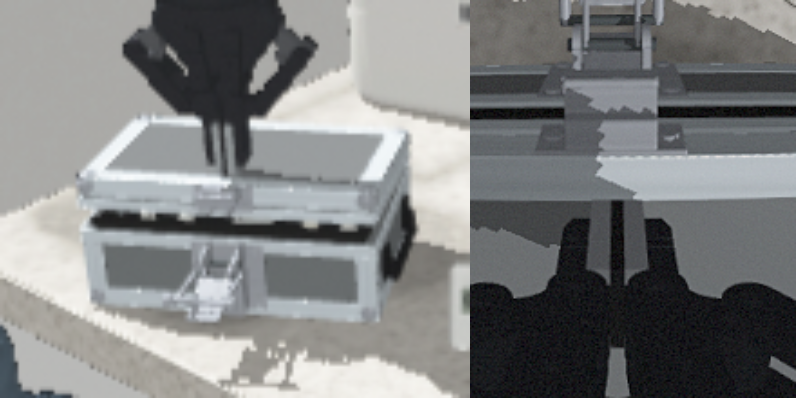

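The lid follows the fingers and is nearly shut. Its front edge still stands a few mm above the seal. I'll go on in small steps, by feel.

apply_moves(translation=[[0,0.03,0],[-0.02,0.06,0],[-0.03,0.1,0],[-0.04,0.12,0],[-0.04,0.12,0]], rot=[[0,0,0],[0,0,0],[0,0,0],[0,0,0],[0,0,0]], claw=[-1,-1,-1,-1,-1])

```text
time_s: 5.9
tool_pos: [0.449, 0.3024, 0.0939]
orientation: [0.682, 0.188, -0.189, -0.681]
force: [-0.5, -0.0, -0.7]
finger_gap: -0.0003
```

apply_moves(translation=[[0,0.02,0],[0,0.03,0],[0,0.03,0]], rot=[[0,0,0],[0,0,0],[0,0,0]], claw=[-1,-1,-1])

```text
time_s: 6.2
tool_pos: [0.4491, 0.3025, 0.0928]
orientation: [0.682, 0.189, -0.189, -0.681]
force: [-0.7, 0.4, -0.6]
finger_gap: -0.0
```

apply_moves(translation=[[0,0.01,0],[0,0.02,0],[0,0.02,0]], rot=[[0,0,0],[0,0,0],[0,0,0]], claw=[-1,-1,-1])

```text
time_s: 6.5
tool_pos: [0.4492, 0.3025, 0.0921]
orientation: [0.681, 0.189, -0.189, -0.681]
force: [-0.3, 0.2, -0.4]
finger_gap: 0.0002
```

apply_moves(translation=[[0,0.01,0],[0,0.02,0],[0,0.02,0]], rot=[[0,0,0],[0,0,0],[0,0,0]], claw=[-1,-1,-1])

```text
time_s: 6.8
tool_pos: [0.4492, 0.3025, 0.0919]
orientation: [0.681, 0.189, -0.188, -0.681]
force: [-2.2, -0.9, 5.2]
finger_gap: -0.0001
```

apply_moves(translation=[[0,0.01,0],[0,0.02,0],[0,0.02,0]], rot=[[0,0,0],[0,0,0],[0,0,0]], claw=[-1,-1,-1])

```text
time_s: 7.1
tool_pos: [0.4492, 0.3025, 0.0916]
orientation: [0.681, 0.189, -0.188, -0.681]
force: [-2.9, -1.7, 9.8]
finger_gap: 0.0001
```

apply_moves(translation=[[0,-0.1,0],[0,-0.4,0],[0,-1,0],[-1.1,-1.1,0],[-2.19,-1.1,-0.04],[-2.19,-1.1,-0.04],[-2.19,-1.1,-0.04],[-2.19,-1.1,-0.04],[-2.19,-1.1,-0.04]], rot=[[0,0,0],[0,0,0],[0,0,0],[0,0,0],[0,0,0],[0,0,0],[0,0,0],[0,0,0],[0,0,0]], claw=[-1,-1,-1,0,1,1,1,1,1], force=20)

```text
time_s: 8.0
tool_pos: [0.3763, 0.2566, 0.135]
orientation: [-0.681, -0.189, 0.188, 0.682]
force: [0.5, 0.3, 0.0]
finger_gap: 0.0847
```

Run:
```python
from h import *
import pickle
o=get_obs(); pickle.dump(o,open("o4.pkl","wb"))
w=read_camera("wrist"); s=read_camera("scene"); cv2.imwrite("pics/w4full.png",w); cv2.imwrite("pics/s4full.png",s)
cv2.imwrite("pics/m4.png",np.hstack([cv2.resize(w[130:370,180:390],(525,600),interpolation=cv2.INTER_CUBIC),cv2.resize(s[190:250,170:230],(270,600)[:1]*2,interpolation=cv2.INTER_CUBIC) if 0 else np.pad(cv2.resize(s[190:250,170:230],(270,270),interpolation=cv2.INTER_CUBIC),((0,330),(0,0),(0,0)))]))
print(w2c(o["tool_pos"]),o["force"])
for P in ((-.125,0,.038),(-.125,.0225,.038),(-.125,-.0225,.038)): print((proj("wrist",c2w(P),o)[0]-[180,130])*2.5)
```

```text
[-0.12676094 -0.00058734  0.13495719] [0.45366151 0.27809228 0.02876462]
[250.32409309 221.21453073]
[322.3979379  221.41244375]
[178.2619851  220.95748361]
```

View pics/m4.png

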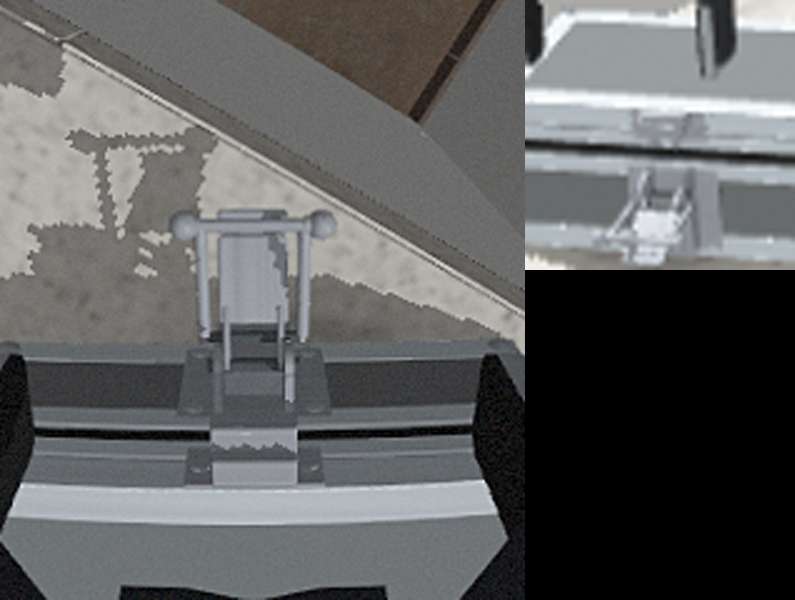

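Run:
```python
from h import *
import pickle
o=pickle.load(open("o4.pkl","rb"))
for z in (.038,.043,.048):
    print(z,[w2c(onz("wrist",(180+u/2.5,130+v/2.5),z,o)).round(4) for u,v in ((184,225),(322,224),(253,217))])
# keeper lip/lid edge check: lid front top edge row 485 at col 253, z~.0925
print(w2c(onz("wrist",(180+253/2.5,130+485/2.5),.0925,o)), w2c(onz("wrist",(180+253/2.5,130+428/2.5),.092,o)))
print(go([-.1275,0,.020]))
```

```text
0.038 [array([-0.1237, -0.0207,  0.038 ]), array([-0.1241,  0.0224,  0.038 ]), array([-0.1264,  0.0008,  0.038 ])]
0.043 [array([-0.1254, -0.0203,  0.043 ]), array([-0.1259,  0.0219,  0.043 ]), array([-0.1281,  0.0008,  0.043 ])]
0.048 [array([-0.1271, -0.0199,  0.048 ]), array([-0.1276,  0.0215,  0.048 ]), array([-0.1297,  0.0008,  0.048 ])]
[-0.06507026  0.00099704  0.0925    ] [-0.0842777   0.00092256  0.092     ]
([-0.01, 2.86, 0.01], [0.0, 0.03, 0.0])
```

apply_moves(translation=[[-0.07,0.8,0.04],[-0.07,1.7,0.04],[-0.07,2.4,0.04],[-0.07,2.8,0.04],[-0.07,2.8,0.04],[-0.07,2.8,0.04]], rot=[[0,0,0],[0,0,0],[0,0,0],[0,0,0],[0,0,0],[0,0,0]], claw=[1,1,1,1,1,1])

```text
time_s: 8.7
tool_pos: [0.372, 0.2562, 0.0225]
orientation: [0.681, 0.188, -0.189, -0.681]
force: [-0.2, -0.3, -0.5]
finger_gap: 0.0854
```

Run:
```python
from h import *
o=get_obs(); w=read_camera("wrist"); s=read_camera("scene")
a=cv2.resize(w[150:330,210:350],(467,600),interpolation=cv2.INTER_CUBIC); b=cv2.resize(s[190:250,160:230],(330,283),interpolation=cv2.INTER_CUBIC)
cv2.imwrite("pics/m5.png",np.hstack([a,np.pad(b,((0,317),(0,0),(0,0)))]))
print(w2c(o["tool_pos"]),o["force"])
```

```text
[-0.13064703  0.00121763  0.0224875 ] [-0.15383141 -0.29520268 -0.50519223]
```

View pics/m5.png

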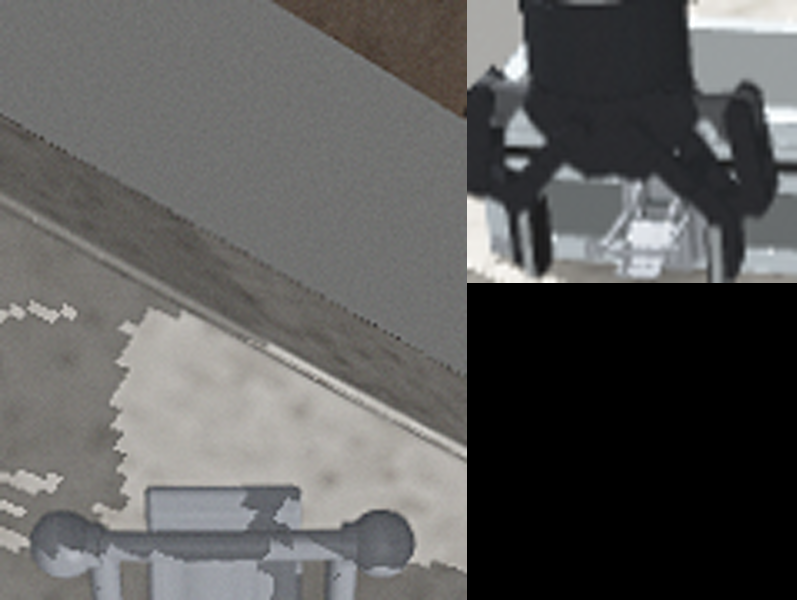

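Both knobs lie between the fingers, at crop (63,545) and (383,543). Next I'll work out the bar's height from the knob spacing.

Run:
```python
from h import *
o=get_obs()
for z in (.035,.04,.043,.046,.05):
    a,b=[w2c(onz("wrist",(210+u/3.333,150+v/3.333),z,o)) for u,v in ((63,545),(383,543))]
    print(z,a.round(4),b.round(4),np.linalg.norm(a-b).round(4))
```

```text
0.035 [-0.1154 -0.0234  0.035 ] [-0.116   0.0239  0.035 ] 0.0472
0.04 [-0.119  -0.0224  0.04  ] [-0.1196  0.023   0.04  ] 0.0454
0.043 [-0.1211 -0.0218  0.043 ] [-0.1217  0.0225  0.043 ] 0.0443
0.046 [-0.1233 -0.0212  0.046 ] [-0.1239  0.022   0.046 ] 0.0433
0.05 [-0.1261 -0.0205  0.05  ] [-0.1267  0.0213  0.05  ] 0.0418
```

apply_moves(translation=[[0,-0.12,0],[0,-0.12,0],[0,-0.12,0],[0,-0.12,0],[0,-0.12,0],[0,-0.12,0],[0,-0.12,0],[0,-0.12,0]], rot=[[0,0,0],[0,0,0],[0,0,0],[0,0,0],[0,0,0],[0,0,0],[0,0,0],[0,0,0]], claw=[0.4,0.3,0.2,0.1,0,-0.1,-0.2,-0.3], force=25)

```text
time_s: 9.6
tool_pos: [0.3728, 0.2553, 0.0277]
orientation: [0.682, 0.189, -0.188, -0.681]
force: [3.9, -5.0, 0.5]
finger_gap: 0.0473
```

Run:
```python
from h import *
o=get_obs(); w=read_camera("wrist"); s=read_camera("scene")
cv2.imwrite("pics/w6.png",w);cv2.imwrite("pics/s6.png",s)
print(w2c(o["tool_pos"]),o["force"],o["moment"],o["finger_gap"])
```

```text
[-1.30480878e-01  1.54265495e-05  2.76947795e-02] [ 3.94340847 -5.00770764  0.53584152] [-0.84317865 -0.54046875  0.03491206] 0.0473480328936945
```

apply_moves(translation=[[0,0,-0.015],[0,0,-0.03]], rot=[[0,0,0],[0,0,0]], claw=[-0.3,-0.3])

```text
time_s: 9.9
tool_pos: [0.3729, 0.2549, 0.0276]
orientation: [0.682, 0.189, -0.188, -0.681]
force: [2.2, 0.0, 0.3]
finger_gap: 0.047
```

Run:
```python
from h import *
o=get_obs(); w=read_camera("wrist"); s=read_camera("scene")
a=cv2.resize(w[240:400,210:350],(525,600),interpolation=cv2.INTER_CUBIC); b=cv2.resize(s[190:250,170:220],(270,324),interpolation=cv2.INTER_CUBIC)
cv2.imwrite("pics/m7.png",np.hstack([a,np.pad(b,((0,276),(0,0),(0,0)))]))
print(w2c(o["tool_pos"]),o["force"],o["moment"],o["finger_gap"])
```

```text
[-0.13051343 -0.00035323  0.02761364] [2.18894246 0.00472658 0.25411412] [-0.11235989 -0.2245844   0.14005241] 0.046980532989156
```

View pics/m7.png

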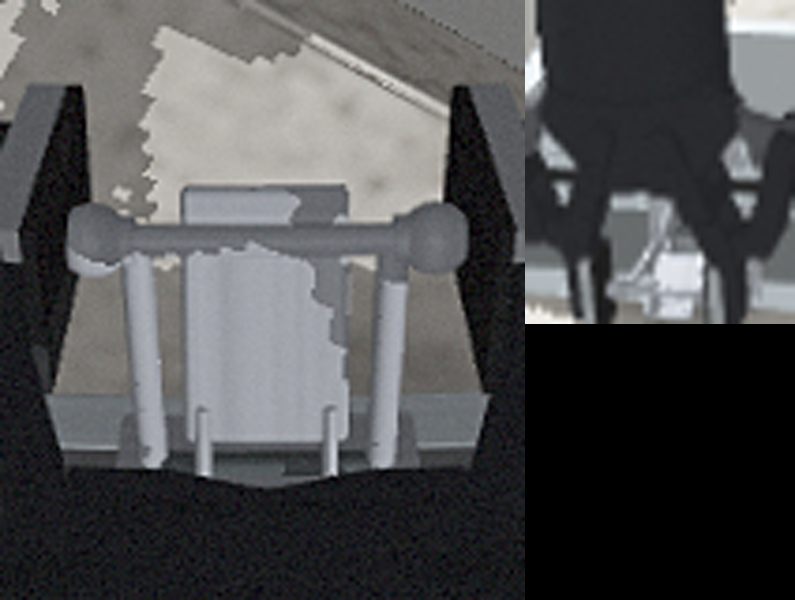

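Both knobs are held between the pads, at crop (95,238) and (438,237). I'll estimate where the bar sits in the tool and work out the arc.

Run:
```python
from h import *
o=get_obs()
for z in (.046,.048,.05,.052,.055):
    a,b=[w2c(onz("wrist",(210+u/3.75,240+v/3.75),z,o)) for u,v in ((95,238),(438,237))]
    print(z,a.round(4),b.round(4),np.linalg.norm(a-b).round(4), np.hypot(a[0]+.0805,z-.052).round(4))
b0=np.array([-.127,.050]); pin=np.array([-.0805,.052]); 
th0=np.degrees(np.arctan2(pin[0]-b0[0],-(b0[1]-pin[1]))) ; print(th0)
for i,t in enumerate(np.linspace(th0,170,15)):
    r=.0455; b=pin+r*np.array([-np.sin(np.radians(t)),-np.cos(np.radians(t))]); d=(b-b0)/.04
    print(i,round(t),b.round(4),"x",d[0].round(2),"y",-d[1].round(2))
```

```text
0.046 [-0.1268 -0.0199  0.046 ] [-0.127   0.0219  0.046 ] 0.0418 0.0467
0.048 [-0.1281 -0.0196  0.048 ] [-0.1284  0.0216  0.048 ] 0.0411 0.0478
0.05 [-0.1294 -0.0193  0.05  ] [-0.1297  0.0212  0.05  ] 0.0405 0.049
0.052 [-0.1308 -0.0189  0.052 ] [-0.1311  0.0209  0.052 ] 0.0398 0.0503
0.055 [-0.1328 -0.0184  0.055 ] [-0.1331  0.0204  0.055 ] 0.0388 0.0524
87.53718332408316
0 88 [-0.126  0.05 ] x 0.03 y -0.0
1 93 [-0.1259  0.0547] x 0.03 y -0.12
2 99 [-0.1254  0.0594] x 0.04 y -0.23
3 105 [-0.1244  0.0639] x 0.06 y -0.35
4 111 [-0.1229  0.0684] x 0.1 y -0.46
5 117 [-0.121   0.0726] x 0.15 y -0.57
6 123 [-0.1187  0.0767] x 0.21 y -0.67
7 129 [-0.116   0.0805] x 0.28 y -0.76
8 135 [-0.1129  0.084 ] x 0.35 y -0.85
9 141 [-0.1094  0.0871] x 0.44 y -0.93
10 146 [-0.1057  0.0899] x 0.53 y -1.0
11 152 [-0.1016  0.0923] x 0.63 y -1.06
12 158 [-0.0974  0.0943] x 0.74 y -1.11
13 164 [-0.093   0.0958] x 0.85 y -1.14
14 170 [-0.0884  0.0968] x 0.96 y -1.17
```

apply_moves(translation=[[0.03,-0.06,0],[0.04,-0.13,0],[0.05,-0.2,0],[0.06,-0.27,0],[0.08,-0.35,0],[0.12,-0.46,0],[0.17,-0.57,0],[0.23,-0.67,0],[0.23,-0.67,0]], rot=[[0,0,0],[0,0,0],[0,0,0],[0,0,0],[0,0,0],[0,0,0],[0,0,0],[0,0,0],[0,0,0]], claw=[-0.3,-0.3,-0.3,-0.3,-0.3,-0.3,-0.3,-0.3,-0.3])

```text
time_s: 10.9
tool_pos: [0.381, 0.2601, 0.0548]
orientation: [-0.681, -0.189, 0.188, 0.681]
force: [3.3, -4.0, -0.9]
finger_gap: 0.047
```

Run:
```python
from h import *
for i in range(2):
    o=get_obs(); w=read_camera("wrist"); f=R.from_euler('z',-CP[2]).apply(o["force"])
    print(w2c(o["tool_pos"]),"case F",f.round(2),o["moment"].round(2),o["finger_gap"])
cv2.imwrite("pics/w8.png",cv2.resize(w[220:400,190:370],(600,600)))
```

```text
[-1.20969614e-01 -7.30893018e-05  5.48348831e-02] case F [ 0.84 -5.09 -0.89] [-0.68 -0.52  0.1 ] 0.04698298156956032
[-1.21290110e-01 -6.67415141e-05  5.45181014e-02] case F [ 0.99 -5.33 -0.91] [-0.65 -0.58  0.04] 0.04705221764873388
```

View pics/w8.png

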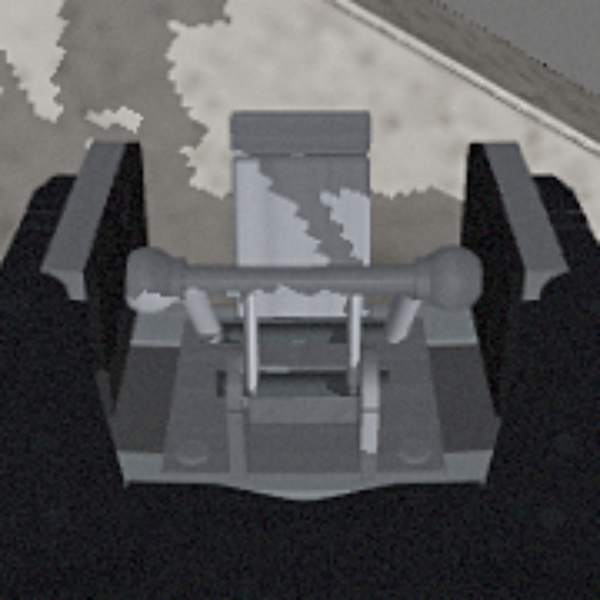

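The bar is up between the pads and the lever trails behind. There is a 5 N sideways pull, so I'll shift over while continuing the arc.

apply_moves(translation=[[0.03,-0.07,-0.02],[0.07,-0.15,-0.03],[0.17,-0.26,-0.03],[0.29,-0.35,-0.03],[0.41,-0.42,-0.03],[0.52,-0.47,-0.03],[0.62,-0.5,-0.03],[0.66,-0.51,-0.03],[0.66,-0.51,-0.03]], rot=[[0,0,0],[0,0,0],[0,0,0],[0,0,0],[0,0,0],[0,0,0],[0,0,0],[0,0,0],[0,0,0]], claw=[-0.3,-0.3,-0.3,-0.3,-0.3,-0.3,-0.3,-0.3,-0.3])

```text
time_s: 11.9
tool_pos: [0.4032, 0.2726, 0.0744]
orientation: [-0.681, -0.188, 0.189, 0.682]
force: [-1.4, 4.3, -0.3]
finger_gap: 0.047
```

```bash
cat >> h.py <<'E'
def st():
    o=get_obs(); f=R.from_euler('z',-CP[2]).apply(o["force"])
    print(o["time_s"],w2c(o["tool_pos"]).round(5),"caseF",f.round(2),"gap",round(o["finger_gap"],4)); return o
E
python3 - <<'E'
from h import *
for i in range(2): st(); w=read_camera("wrist")
s=read_camera("scene"); cv2.imwrite("pics/w9.png",np.hstack([cv2.resize(w[210:390,190:370],(500,500)),cv2.resize(s[170:250,165:213],(300,500))]))
E
```

```text
11.9 [-0.09545 -0.00066  0.07442] caseF [ 0.98  4.4  -0.26] gap 0.047
11.95 [-0.09561 -0.00067  0.0744 ] caseF [ 0.38  4.21 -0.13] gap 0.0471
```

View pics/w9.png

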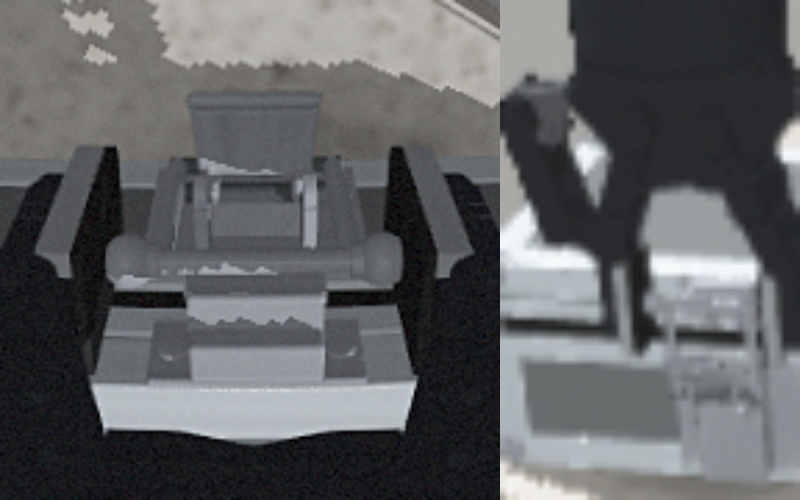

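apply_moves(translation=[[0.05,-0.03,0.01],[0.08,-0.05,0.01],[0.08,-0.05,0.01]], rot=[[0,0,0],[0,0,0],[0,0,0]], claw=[-0.3,-0.3,-0.3])

```text
time_s: 12.35
tool_pos: [0.406, 0.2743, 0.0764]
orientation: [-0.681, -0.188, 0.189, 0.682]
force: [-1.8, 4.4, -2.5]
finger_gap: 0.0472
```

apply_moves(translation=[[0,-0.02,0],[0,-0.02,0]], rot=[[0,0,0],[0,0,0]], claw=[-0.3,-0.3])

```text
time_s: 12.55
tool_pos: [0.4059, 0.2742, 0.0773]
orientation: [0.681, 0.188, -0.189, -0.681]
force: [-1.9, 3.1, -3.3]
finger_gap: 0.0471
```

apply_moves(translation=[[0,-0.02,0],[0,-0.02,0]], rot=[[0,0,0],[0,0,0]], claw=[-0.3,-0.3])

```text
time_s: 12.75
tool_pos: [0.4059, 0.2742, 0.0781]
orientation: [-0.681, -0.189, 0.189, 0.681]
force: [-2.0, 2.7, -4.7]
finger_gap: 0.0474
```

```bash
python3 -c "from h import *; st()"
```

```text
12.75 [-0.09232 -0.00063  0.07808] caseF [-0.37  3.35 -4.68] gap 0.0474
```

apply_moves(translation=[[0.04,0,0.02],[0.08,0,0.02],[0.12,0,0.02],[0.15,0,0.02],[0.15,0,0.02]], rot=[[0,0,0],[0,0,0],[0,0,0],[0,0,0],[0,0,0]], claw=[-0.3,-0.3,-0.3,-0.3,-0.3])

```text
time_s: 13.25
tool_pos: [0.4112, 0.2778, 0.0781]
orientation: [0.682, 0.189, -0.188, -0.681]
force: [0.4, -1.0, -3.2]
finger_gap: 0.0473
```

Run:
```python
from h import *
st(); w=read_camera("wrist"); st()
cv2.imwrite("pics/w10.png",cv2.resize(w[240:370,190:370],(720,520),interpolation=cv2.INTER_CUBIC))
```

```text
13.25 [-0.08595 -0.00023  0.07813] caseF [-0.17 -1.07 -3.2 ] gap 0.0473
13.3 [-0.08606 -0.00019  0.07812] caseF [ 0.28 -0.86 -3.31] gap 0.0471
```

apply_moves(translation=[[0.04,0,0],[0.08,0.01,0],[0.12,0.02,0],[0.12,0.02,0]], rot=[[0,0,0],[0,0,0],[0,0,0],[0,0,0]], claw=[-0.3,-0.3,-0.3,-0.3])

```text
time_s: 13.7
tool_pos: [0.4152, 0.2804, 0.0773]
orientation: [0.682, 0.189, -0.189, -0.681]
force: [1.0, -3.9, -3.7]
finger_gap: 0.0468
```

Run:
```python
from h import *
st(); w=read_camera("wrist"); o=st(); cv2.imwrite("pics/w11.png",w)
# numeric look: brightness profile down the middle column, and predicted rows
for c in (270,281,290): print(c,w[285:350,c-2:c+3].mean((1,2)).round(0).astype(int).tolist())
for n,P in dict(bar=(-.0775,0,.0973),lipout=(-.084,0,.092),lipin=(-.0815,0,.092),block=(-.0735,0,.093),lidedge=(-.0615,0,.0925)).items(): print(n,proj("wrist",c2w(P),o)[0].round(1))
```

```text
13.7 [-8.112e-02 -7.000e-05  7.732e-02] caseF [-1.14 -3.89 -3.68] gap 0.0468
13.75 [-8.121e-02 -6.000e-05  7.734e-02] caseF [-0.79 -2.42 -4.  ] gap 0.0473
270 [86, 88, 96, 112, 104, 94, 139, 160, 152, 155, 154, 157, 150, 124, 84, 81, 92, 95, 100, 106, 110, 146, 159, 146, 153, 155, 153, 152, 153, 151, 153, 151, 150, 151, 154, 158, 144, 152, 146, 199, 191, 188, 189, 189, 190, 190, 191, 190, 190, 188, 188, 185, 183, 183, 184, 187, 189, 190, 200, 106, 115, 117, 117, 118, 116]
281 [75, 89, 96, 113, 103, 92, 123, 163, 154, 155, 153, 154, 154, 146, 110, 80, 89, 97, 100, 109, 101, 131, 153, 148, 156, 154, 153, 153, 153, 151, 152, 152, 149, 153, 154, 158, 146, 153, 152, 199, 190, 188, 188, 189, 190, 191, 191, 191, 190, 189, 187, 186, 184, 183, 185, 186, 189, 191, 198, 114, 113, 117, 117, 118, 117]
290 [79, 88, 98, 115, 104, 100, 103, 100, 96, 108, 145, 158, 147, 136, 91, 78, 91, 96, 100, 112, 104, 97, 99, 130, 162, 157, 152, 153, 151, 153, 153, 153, 149, 152, 156, 157, 147, 153, 153, 205, 191, 188, 189, 189, 189, 191, 191, 191, 189, 189, 187, 186, 186, 182, 186, 186, 189, 192, 192, 111, 114, 116, 117, 118, 117]
bar [278.5 305.9]
lipout [278.6 287.7]
lipin [278.6 292.4]
block [278.5 307.8]
lidedge [278.5 327.2]
```

Run:
```python
from h import *
o=get_obs(); w=cv2.imread("pics/w11.png").mean(2)
for c in (236,239,242,250,253,304,307,315,318,321): print(c,w[280:335:1,c].astype(int).tolist())
for y in (-.0205,-.015,.015,.0205): print(y,[proj("wrist",c2w((x,y,.0973)),o)[0].round(1).tolist() for x in (-.0815,-.0775,-.0735)])
```

```text
236 [111, 108, 106, 99, 103, 103, 101, 110, 134, 136, 111, 45, 0, 16, 80, 84, 86, 88, 91, 96, 96, 97, 97, 98, 105, 102, 102, 107, 98, 91, 138, 167, 154, 127, 99, 109, 102, 105, 104, 107, 107, 105, 118, 166, 182, 188, 186, 186, 186, 190, 189, 186, 189, 187, 185]
239 [89, 83, 79, 81, 108, 104, 101, 108, 126, 136, 116, 55, 15, 10, 33, 76, 82, 89, 90, 85, 95, 92, 92, 99, 92, 99, 92, 93, 97, 95, 84, 171, 152, 97, 102, 107, 108, 105, 105, 112, 108, 102, 115, 162, 182, 187, 189, 186, 187, 190, 190, 190, 188, 188, 184]
242 [81, 77, 79, 84, 112, 104, 101, 107, 129, 140, 125, 61, 6, 1, 24, 10, 69, 80, 83, 83, 95, 93, 98, 98, 108, 101, 103, 96, 116, 163, 136, 75, 79, 81, 84, 86, 82, 79, 86, 78, 109, 146, 157, 157, 182, 188, 188, 188, 188, 188, 191, 188, 188, 187, 186]
250 [88, 85, 84, 85, 85, 81, 89, 83, 85, 84, 81, 84, 86, 83, 86, 86, 82, 77, 81, 71, 84, 93, 94, 99, 113, 106, 103, 97, 92, 86, 90, 85, 104, 98, 83, 80, 85, 85, 82, 78, 104, 145, 159, 150, 185, 190, 190, 187, 188, 187, 192, 190, 187, 188, 189]
253 [81, 78, 81, 85, 104, 110, 110, 102, 135, 139, 133, 67, 3, 15, 7, 3, 86, 109, 112, 8
[... 945 characters left out ...]
, 109, 97, 99, 116, 118, 101, 53, 55, 66, 71, 60, 75, 80, 82, 91, 96, 98, 106, 111, 115, 110, 105, 107, 95, 88, 83, 82, 85, 91, 84, 89, 87, 86, 77, 81, 133, 154, 150, 174, 198, 189, 188, 190, 189, 191, 191, 193, 191, 188, 187]
321 [82, 80, 80, 103, 107, 106, 103, 113, 131, 130, 102, 11, 12, 4, 37, 70, 86, 86, 85, 95, 91, 94, 94, 99, 94, 95, 92, 96, 98, 94, 91, 91, 109, 96, 104, 104, 86, 81, 92, 93, 141, 158, 136, 192, 206, 187, 189, 189, 188, 191, 192, 190, 190, 189, 188]
-0.0205 [[232.7, 297.8], [233.3, 305.2], [233.9, 312.3]]
-0.015 [[244.9, 298.1], [245.3, 305.5], [245.7, 312.6]]
0.015 [[312.1, 298.4], [311.7, 305.8], [311.3, 312.9]]
0.0205 [[324.3, 298.2], [323.7, 305.5], [323.2, 312.7]]
```

By the rows in the last image the bar lies over the channel. Bar, lip and lid edge are all offset by the same −2 to −3 px. I'll lower it by feel.

apply_moves(translation=[[0,0.02,-0.01],[0,0.04,-0.01],[0,0.06,-0.01],[0,0.06,-0.01]], rot=[[0,0,0],[0,0,0],[0,0,0],[0,0,0]], claw=[-0.3,-0.3,-0.3,-0.3])

```text
time_s: 14.15
tool_pos: [0.4154, 0.2804, 0.0753]
orientation: [-0.681, -0.189, 0.188, 0.682]
force: [0.8, -1.2, 2.0]
finger_gap: 0.0474
```

apply_moves(translation=[[0,0.02,0],[0,0.04,0],[0,0.04,0]], rot=[[0,0,0],[0,0,0],[0,0,0]], claw=[-0.3,-0.3,-0.3])

```text
time_s: 14.45
tool_pos: [0.4149, 0.2801, 0.0731]
orientation: [0.682, 0.188, -0.189, -0.681]
force: [-0.5, -1.7, 1.9]
finger_gap: 0.0475
```

```bash
python3 -c "from h import *; st(); read_camera('side'); st()"
```

```text
14.45 [-0.08164 -0.00019  0.07313] caseF [-1.25 -1.22  1.87] gap 0.0475
14.5 [-0.08163 -0.00022  0.07314] caseF [ 0.25 -2.7   1.73] gap 0.047
```

apply_moves(translation=[[0.01,0.02,0],[0.01,0.04,0],[0.01,0.04,0]], rot=[[0,0,0],[0,0,0],[0,0,0]], claw=[-0.3,-0.3,-0.3])

```text
time_s: 14.8
tool_pos: [0.4152, 0.2803, 0.0715]
orientation: [0.682, 0.188, -0.189, -0.681]
force: [1.3, -1.6, 1.0]
finger_gap: 0.0473
```

apply_moves(translation=[[0,0.02,0],[0,0.03,0],[0,0.03,0]], rot=[[0,0,0],[0,0,0],[0,0,0]], claw=[-0.3,-0.3,-0.3])

```text
time_s: 15.1
tool_pos: [0.4153, 0.2803, 0.0704]
orientation: [0.681, 0.189, -0.189, -0.681]
force: [0.4, -1.1, 0.5]
finger_gap: 0.0472
```

```bash
python3 -c "from h import *; st(); read_camera('side'); st()"
```

```text
15.1 [-0.08114 -0.00019  0.07042] caseF [-0.21 -1.2   0.49] gap 0.0472
15.15 [-0.08119 -0.0002   0.0704 ] caseF [ 1.15 -1.68  0.85] gap 0.0471
```

apply_moves(translation=[[0,0.015,0],[0,0.025,0],[0,0.025,0]], rot=[[0,0,0],[0,0,0],[0,0,0]], claw=[-0.3,-0.3,-0.3])

```text
time_s: 15.45
tool_pos: [0.4154, 0.2804, 0.0696]
orientation: [-0.681, -0.189, 0.189, 0.681]
force: [1.6, -0.9, 3.0]
finger_gap: 0.0471
```

apply_moves(translation=[[0,0.01,0],[0,0.02,0],[0,0.02,0]], rot=[[0,0,0],[0,0,0],[0,0,0]], claw=[-0.3,-0.3,-0.3])

```text
time_s: 15.75
tool_pos: [0.4154, 0.2804, 0.0693]
orientation: [-0.681, -0.189, 0.188, 0.682]
force: [-0.4, -2.2, 6.3]
finger_gap: 0.047
```

apply_moves(translation=[[0,-0.02,0],[0,-0.025,0],[0.02,-0.025,0],[0.04,-0.025,0],[0.04,-0.025,0]], rot=[[0,0,0],[0,0,0],[0,0,0],[0,0,0],[0,0,0]], claw=[-0.3,-0.3,-0.3,-0.3,-0.3])

```text
time_s: 16.25
tool_pos: [0.4159, 0.2807, 0.0695]
orientation: [0.682, 0.188, -0.189, -0.681]
force: [-2.8, -4.1, 4.0]
finger_gap: 0.0471
```

```bash
python3 -c "
from h import *
for i in range(3): st(); read_camera('side')"
```

```text
16.25 [-0.08041 -0.00016  0.06947] caseF [-4.54 -2.12  3.98] gap 0.0471
16.3 [-0.08037 -0.00013  0.06946] caseF [-3.68 -2.61  5.54] gap 0.0469
16.35 [-0.08037 -0.00017  0.06946] caseF [-4.88 -2.73  4.44] gap 0.0468
```

apply_moves(translation=[[0.02,0,0],[0.03,0,0],[0.03,0,0]], rot=[[0,0,0],[0,0,0],[0,0,0]], claw=[-0.3,-0.3,-0.3])

```text
time_s: 16.7
tool_pos: [0.4173, 0.2816, 0.0695]
orientation: [0.682, 0.188, -0.189, -0.681]
force: [-3.0, -4.5, 3.0]
finger_gap: 0.047
```

```bash
python3 -c "
from h import *
for i in range(3): st(); read_camera('side')"
```

```text
16.7 [-0.07881 -0.00015  0.06947] caseF [-4.87 -2.36  3.04] gap 0.047
16.75 [-0.07884 -0.00012  0.06944] caseF [-4.14 -2.01  3.83] gap 0.047
16.8 [-0.07879 -0.00016  0.06946] caseF [-4.79 -2.15  3.2 ] gap 0.047
```

Run:
```python
from h import *
o=st(); w=read_camera("wrist"); cv2.imwrite("pics/w12.png",w); w=w.mean(2)
for c in (236,239,250,253,270,281,304,307,318,321): print(c,w[280:335,c].astype(int).tolist())
for n,P in dict(bar=(-.0752,0,.0895),lipout=(-.084,0,.090),lipin=(-.0815,0,.090),block=(-.0735,0,.091),lidedge=(-.0615,0,.0925)).items(): print(n,proj("wrist",c2w(P),o)[0].round(1))
```

```text
16.85 [-0.07879 -0.00015  0.06949] caseF [-4.56 -2.2   3.67] gap 0.0474
236 [54, 61, 53, 102, 107, 102, 92, 102, 100, 102, 105, 115, 131, 128, 91, 82, 87, 90, 93, 93, 97, 102, 99, 103, 106, 105, 106, 103, 100, 97, 91, 108, 163, 138, 103, 106, 107, 100, 102, 107, 109, 105, 109, 106, 106, 109, 108, 102, 120, 201, 213, 188, 188, 186, 189]
239 [83, 84, 82, 86, 85, 78, 83, 99, 103, 103, 103, 117, 132, 133, 111, 76, 84, 88, 89, 90, 91, 93, 94, 98, 102, 98, 98, 97, 97, 177, 169, 169, 153, 106, 114, 112, 112, 99, 103, 86, 94, 92, 86, 82, 77, 82, 117, 134, 147, 194, 208, 189, 188, 189, 187]
250 [93, 88, 89, 88, 85, 86, 89, 85, 81, 87, 87, 88, 81, 78, 85, 79, 87, 90, 90, 80, 82, 91, 95, 103, 110, 105, 103, 103, 85, 81, 76, 87, 83, 80, 83, 82, 82, 100, 98, 86, 82, 92, 83, 86, 82, 76, 112, 142, 157, 164, 233, 189, 187, 189, 188]
253 [78, 78, 82, 87, 79, 83, 80, 95, 96, 88, 94, 91, 106, 112, 96, 44, 9, 6, 5, 51, 90, 90, 99, 105, 104, 105, 102, 104, 93, 76, 84, 83, 80, 85, 84, 90, 93, 92, 89, 84, 84, 81, 86, 81, 77, 80, 109, 140, 156, 167, 234, 196, 188, 187, 190]
270 [82, 83, 85, 85, 84, 85, 88, 
[... 875 characters left out ...]
81, 89, 92, 86, 97, 158, 150, 148, 145, 140, 139, 127, 125, 122, 115, 123, 152, 148, 189, 229, 189, 191, 191, 192]
318 [83, 80, 91, 94, 88, 84, 85, 88, 89, 89, 86, 89, 88, 89, 90, 91, 85, 79, 85, 92, 97, 98, 102, 113, 113, 113, 110, 103, 105, 93, 89, 82, 83, 83, 81, 111, 160, 127, 80, 89, 87, 87, 83, 84, 85, 96, 138, 159, 138, 198, 202, 188, 189, 189, 188]
321 [86, 91, 93, 79, 82, 82, 90, 108, 104, 103, 108, 117, 133, 128, 79, 62, 79, 85, 84, 88, 89, 92, 88, 97, 95, 92, 95, 93, 92, 95, 93, 85, 84, 91, 87, 82, 84, 83, 91, 84, 84, 84, 83, 84, 79, 99, 140, 159, 149, 194, 199, 190, 191, 186, 188]
bar [278.7 305.7]
lipout [278.7 289.8]
lipin [278.7 294.6]
block [278.7 310.7]
lidedge [278.7 333.3]
```

apply_moves(translation=[[0,-0.01,0],[0,-0.015,0],[0,-0.015,0]], rot=[[0,0,0],[0,0,0],[0,0,0]], claw=[-0.3,-0.3,-0.3])

```text
time_s: 17.2
tool_pos: [0.4173, 0.2816, 0.0698]
orientation: [0.682, 0.188, -0.189, -0.681]
force: [-2.6, -3.7, -2.4]
finger_gap: 0.047
```

```bash
python3 -c "
from h import *
for i in range(3): st(); read_camera('side')"
```

```text
17.2 [-0.07875 -0.00013  0.06978] caseF [-4.12 -1.84 -2.42] gap 0.047
17.25 [-0.07875 -0.00012  0.06979] caseF [-3.63 -2.75 -3.54] gap 0.0468
17.3 [-0.07873 -0.00015  0.06981] caseF [-3.02 -1.9  -4.06] gap 0.0473
```

apply_moves(translation=[[-0.02,0,0],[-0.04,0,0],[-0.05,0,0],[-0.05,0,0]], rot=[[0,0,0],[0,0,0],[0,0,0],[0,0,0]], claw=[-0.3,-0.3,-0.3,-0.3])

```text
time_s: 17.75
tool_pos: [0.4166, 0.2811, 0.0706]
orientation: [-0.681, -0.189, 0.188, 0.682]
force: [-0.3, -2.2, -1.8]
finger_gap: 0.047
```

```bash
python3 -c "
from h import *
for i in range(3): st(); read_camera('side')"
```

```text
17.75 [-0.07964 -0.0002   0.07063] caseF [-1.34 -1.71 -1.8 ] gap 0.047
17.8 [-0.07964 -0.00019  0.07064] caseF [ 0.04 -1.7  -2.22] gap 0.047
17.85 [-0.07966 -0.00023  0.07062] caseF [-0.65 -1.34 -1.32] gap 0.0471
```

apply_moves(translation=[[-0.02,0,0],[-0.04,0,0],[-0.06,0,0],[-0.06,0,0]], rot=[[0,0,0],[0,0,0],[0,0,0],[0,0,0]], claw=[-0.3,-0.3,-0.3,-0.3])

```text
time_s: 18.3
tool_pos: [0.4143, 0.2797, 0.0707]
orientation: [-0.681, -0.189, 0.188, 0.682]
force: [0.4, -0.5, 2.0]
finger_gap: 0.0467
```

```bash
python3 -c "
from h import *
for i in range(2): st(); read_camera('side')"
```

```text
18.3 [-0.08233 -0.00024  0.07067] caseF [ 0.08 -0.59  2.03] gap 0.0467
18.35 [-0.08234 -0.00023  0.07062] caseF [ 0.62 -0.15  1.48] gap 0.0468
```

apply_moves(translation=[[-0.02,0,0],[-0.04,0,0],[-0.04,0,0]], rot=[[0,0,0],[0,0,0],[0,0,0]], claw=[-0.3,-0.3,-0.3])

```text
time_s: 18.7
tool_pos: [0.4136, 0.2792, 0.0706]
orientation: [-0.681, -0.189, 0.188, 0.682]
force: [4.1, 2.6, -1.2]
finger_gap: 0.0472
```

```bash
python3 -c "
from h import *
for i in range(2): st(); read_camera('side')"
```

```text
18.7 [-0.08315 -0.00027  0.07058] caseF [ 4.84  0.16 -1.19] gap 0.0472
18.75 [-0.0832  -0.00029  0.07055] caseF [ 4.67 -0.06 -0.46] gap 0.0469
```

The bar meets the back block at TCP x ≈ −79 mm and the lip at ≈ −83 mm. That is 4 mm of play, as the channel should give, so the bar is in the channel. I'll centre it and let it down lightly.

apply_moves(translation=[[0.04,0,0],[0.07,0,0],[0.07,0.01,0],[0.07,0.02,0],[0.07,0.02,0]], rot=[[0,0,0],[0,0,0],[0,0,0],[0,0,0],[0,0,0]], claw=[-0.3,-0.3,-0.3,-0.3,-0.3])

```text
time_s: 19.3
tool_pos: [0.4145, 0.2799, 0.0696]
orientation: [0.682, 0.188, -0.189, -0.681]
force: [-0.8, -1.9, 4.4]
finger_gap: 0.0469
```

```bash
python3 -c "
from h import *
for i in range(3): st(); read_camera('side')"
```

```text
19.3 [-0.08201 -0.00021  0.0696 ] caseF [-1.64 -1.22  4.36] gap 0.0469
19.35 [-0.082   -0.00022  0.06958] caseF [-1.21 -1.74  3.87] gap 0.0469
19.4 [-0.08198 -0.00021  0.06958] caseF [-2.09 -0.69  5.04] gap 0.0471
```

apply_moves(translation=[[0,-0.008,0],[0,-0.008,0],[0,-0.008,0],[0,-0.008,0],[0,-0.008,0],[0,-0.008,0],[0,-0.008,0]], rot=[[0,0,0],[0,0,0],[0,0,0],[0,0,0],[0,0,0],[0,0,0],[0,0,0]], claw=[-0.3,-0.3,0.2,0.4,0.6,0.7,0.7])

```text
time_s: 20.15
tool_pos: [0.415, 0.2802, 0.0697]
orientation: [-0.681, -0.189, 0.189, 0.682]
force: [-0.2, 0.3, -0.5]
finger_gap: 0.0725
```

Run:
```python
from h import *
st(); w=read_camera("wrist"); o=st(); cv2.imwrite("pics/w13.png",w); w=w.mean(2)
for c in (239,253,270,281,307,321): print(c,w[285:335,c].astype(int).tolist())
```

```text
20.15 [-0.08144 -0.00014  0.06975] caseF [ 0.02  0.34 -0.54] gap 0.0725
20.2 [-0.08142 -0.00015  0.06979] caseF [-0.45  0.83 -0.35] gap 0.073
239 [81, 80, 83, 85, 79, 85, 98, 104, 84, 78, 81, 85, 87, 92, 93, 92, 92, 92, 95, 95, 95, 108, 160, 169, 161, 161, 122, 104, 125, 132, 114, 99, 106, 109, 110, 111, 109, 108, 97, 95, 95, 90, 84, 86, 75, 99, 124, 126, 174, 212]
253 [79, 84, 81, 83, 81, 82, 98, 104, 103, 97, 107, 110, 109, 87, 81, 92, 95, 102, 105, 109, 164, 158, 122, 98, 78, 79, 84, 79, 84, 74, 84, 80, 82, 82, 85, 93, 94, 87, 87, 86, 88, 80, 78, 85, 78, 94, 141, 150, 163, 200]
270 [77, 84, 86, 86, 79, 84, 92, 82, 83, 78, 77, 93, 103, 112, 106, 92, 95, 103, 109, 104, 97, 95, 139, 96, 97, 91, 82, 81, 85, 90, 79, 89, 119, 143, 155, 156, 150, 152, 152, 148, 151, 148, 150, 150, 155, 157, 139, 154, 152, 201]
281 [81, 88, 79, 82, 78, 84, 89, 81, 84, 80, 86, 95, 102, 110, 99, 97, 112, 127, 137, 151, 156, 158, 151, 135, 97, 98, 82, 85, 87, 84, 86, 81, 129, 144, 156, 156, 155, 152, 150, 149, 153, 152, 148, 147, 153, 160, 138, 157, 142, 175]
307 [81, 84, 80, 77, 79, 86, 89, 86, 81, 86, 92, 93, 96, 101, 96, 91, 97, 105, 109, 104, 96, 100, 130, 124, 119, 125, 113, 96, 95, 102, 98, 111, 124, 132, 128, 128, 127, 123, 123, 120, 117, 110, 108, 105, 90, 119, 148, 156, 158, 190]
321 [83, 88, 80, 83, 80, 90, 109, 109, 91, 72, 83, 84, 85, 94, 91, 90, 97, 94, 94, 94, 94, 95, 89, 89, 109, 106, 106, 117, 106, 109, 92, 86, 86, 81, 86, 79, 95, 89, 85, 84, 81, 85, 83, 80, 89, 131, 161, 151, 173, 182]
```

apply_moves(translation=[[0,-0.1,0],[0,-0.5,0],[0,-1,0],[-0.5,-1.7,0],[-1,-1.7,0],[-1,-1.7,0],[-1,-1.7,0],[-1,-1.7,0]], rot=[[0,0,0],[0,0,0],[0,0,0],[0,0,0],[0,0,0],[0,0,0],[0,0,0],[0,0,0]], claw=[0.9,0.9,0.9,0,-1,-1,-1,-1])

```text
time_s: 21.0
tool_pos: [0.3814, 0.2599, 0.1377]
orientation: [-0.681, -0.189, 0.188, 0.682]
force: [0.1, 0.2, 0.1]
finger_gap: 0.0078
```

```bash
cat >> h.py <<'E'
A=np.radians(25)
def c(th,r): t=np.radians(th); return np.array([-.0805-r*np.sin(t)-.0013*np.cos(t),0,.052-r*np.cos(t)+.0013*np.sin(t)])
EX=np.array([np.cos(A),0,np.sin(A)])*.011
def p1(th,r=.042): return c(th,r)+EX
def p2(th,r=.036): return c(th,r)-EX
E
python3 - <<'E'
from h import *
st(); w=read_camera("wrist"); o=st(); cv2.imwrite("pics/w14.png",w)
hov=p1(109)+[-.004,0,.03]; print(hov,go(hov,-A))
# crossbar / lever end in this view: predicted pixels
for n,P in dict(bar=(-.0775,0,.0895),knobL=(-.0775,.0205,.0895),lip=(-.084,0,.0925),end109=c(109,.046),end90=c(90,.046),end125=c(125,.046),lid=(-.0615,0,.0925)).items(): print(n,proj("wrist",c2w(P),o)[0].round(1))
g=w.mean(2); print(g[200:340,272].astype(int).tolist()); print(g[200:340,286].astype(int).tolist())
E
```

```text
21.0 [-0.12074 -0.00043  0.13775] caseF [0.2  0.17 0.11] gap 0.0078
21.05 [-0.12078 -0.00044  0.13759] caseF [ 0.85  0.17 -0.47] gap 0.0008
[-0.11381916  0.          0.10155184] ([0.17, 0.9, 0.01], [-0.01, 0.03, -5.0])
bar [279.6 298.2]
knobL [309.2 298.1]
lip [279.6 292.6]
end109 [279.8 225.2]
end90 [279.9 214.5]
end125 [279.8 239.5]
lid [279.6 319.3]
[169, 173, 174, 178, 182, 181, 181, 179, 176, 178, 177, 175, 177, 175, 172, 175, 179, 180, 179, 180, 185, 140, 121, 159, 152, 142, 146, 145, 132, 145, 155, 156, 155, 157, 157, 156, 156, 158, 158, 159, 158, 163, 158, 160, 160, 159, 160, 160, 162, 162, 160, 160, 161, 161, 164, 165, 147, 71, 40, 47, 18, 23, 17, 16, 16, 20, 16, 22, 5, 10, 9, 16, 12, 1, 2, 11, 10, 3, 0, 12, 8, 7, 19, 4, 12, 15, 10, 14, 12, 10, 15, 7, 4, 7, 0, 0, 0, 0, 0, 1, 10, 17, 24, 15, 24, 21, 33, 37, 36, 64, 54, 61, 52, 77, 93, 65, 74, 118, 114, 136, 130, 135, 132, 129, 135, 132, 131, 127, 130, 131, 154, 102, 91, 96, 95, 114, 108, 112, 103, 105]
[179, 180, 185, 183, 183, 182, 182, 181, 181, 180, 173, 171, 173, 173, 178, 181, 182, 181, 177, 180, 168, 122, 134, 160, 154, 141, 145, 144, 129, 150, 166, 161, 157, 160, 158, 157, 161, 159, 160, 161, 160, 161, 157, 160, 160, 162, 158, 159, 163, 161, 162, 161, 160, 160, 161, 168, 147, 82, 50, 49, 82, 92, 87, 88, 75, 44, 52, 61, 91, 90, 90, 110, 106, 106, 107, 106, 106, 109, 107, 99, 89, 79, 88, 80, 84, 84, 84, 90, 93, 81, 102, 93, 149, 165, 141, 127, 158, 159, 160, 124, 93, 87, 88, 83, 80, 126, 160, 160, 156, 156, 152, 153, 154, 155, 166, 141, 159, 211, 191, 189, 190, 192, 194, 189, 191, 188, 186, 187, 184, 192, 203, 125, 112, 119, 119, 120, 116, 122, 117, 117]
```

apply_moves(translation=[[0.05,0,0.01],[0.1,0.1,0.01],[0.17,0.3,0.01],[0.17,0.6,0.01],[0.17,0.9,0.01],[0.17,0.9,0.01],[0.17,0.9,0.01]], rot=[[0,0,-1.6],[0,0,-3.2],[0,0,-5],[0,0,-5],[0,0,-5],[0,0,-5],[0,0,-5]], claw=[-1,-1,-1,-1,-1,-1,-1])

```text
time_s: 21.75
tool_pos: [0.3868, 0.2636, 0.1018]
orientation: [-0.625, -0.331, 0.037, 0.706]
force: [0.2, 0.7, -0.2]
finger_gap: -0.0
```

Run:
```python
from h import *
o=st(); print(o["qpos"].round(2))
L=[("p1",t,p1(t)) for t in (115,109,100,90,80,70,65)]+[("p2",t,p2(t)) for t in (65,55,45,35,25,15,10,5,0)]
for n,t,P in L: print(n,t,P.round(4),go(P,-A)[0])
print(go(p1(109),-A)[1])
```

```text
21.75 [-1.1414e-01 -3.0000e-05  1.0178e-01] caseF [ 0.5   0.49 -0.17] gap -0.0
[ 0.27  0.05  2.26  0.28  0.42 -2.07]
p1 115 [-0.108   0.      0.0756] [-0.14, 0.66, 0.0]
p1 109 [-0.1098  0.      0.0716] [-0.22, 0.73, 0.0]
p1 100 [-0.1117  0.      0.0652] [-0.33, 0.85, 0.0]
p1 90 [-0.1125  0.      0.0579] [-0.43, 1.01, 0.0]
p1 80 [-0.1121  0.      0.0506] [-0.49, 1.18, 0.0]
p1 70 [-0.1104  0.      0.0435] [-0.53, 1.36, 0.0]
p1 65 [-0.1091  0.      0.0401] [-0.54, 1.45, 0.0]
p2 65 [-0.1236  0.      0.0333] [-0.94, 1.45, 0.0]
p2 55 [-0.1207  0.      0.0278] [-0.93, 1.61, 0.0]
p2 45 [-0.1168  0.      0.0228] [-0.89, 1.76, 0.0]
p2 35 [-0.1122  0.      0.0186] [-0.83, 1.91, 0.0]
p2 25 [-0.1069  0.      0.0153] [-0.75, 2.04, -0.0]
p2 15 [-0.101   0.      0.0129] [-0.64, 2.15, -0.0]
p2 10 [-0.098   0.      0.0121] [-0.58, 2.2, -0.0]
p2 5 [-0.0949  0.      0.0116] [-0.52, 2.25, -0.0]
p2 0 [-0.0918  0.      0.0114] [-0.45, 2.29, -0.0]
[-0.02, 0.03, -0.01]
```

apply_moves(translation=[[-0.06,0.25,0],[-0.12,0.45,0],[-0.16,0.6,0],[-0.2,0.7,0],[-0.27,0.79,0],[-0.33,0.86,0],[-0.38,0.94,0],[-0.38,0.94,0]], rot=[[0,0,0],[0,0,0],[0,0,0],[0,0,0],[0,0,0],[0,0,0],[0,0,0],[0,0,0]], claw=[-1,-1,-1,-1,-1,-1,-1,-1])

```text
time_s: 22.55
tool_pos: [0.3882, 0.2645, 0.0612]
orientation: [-0.625, -0.332, 0.036, 0.706]
force: [0.3, 0.5, 1.5]
finger_gap: -0.0003
```

```bash
python3 -c "
from h import *
for i in range(2): st(); read_camera('side')"
```

```text
22.55 [-1.1249e-01  1.0000e-05  6.1200e-02] caseF [0.53 0.23 1.52] gap -0.0003
22.6 [-1.1245e-01  3.0000e-05  6.1330e-02] caseF [-0.56 -0.18  1.52] gap -0.0002
```

apply_moves(translation=[[-0.03,0.06,0],[-0.06,0.12,0],[-0.09,0.18,0],[-0.11,0.24,0],[-0.13,0.31,0],[-0.14,0.37,0],[-0.15,0.43,0],[-0.15,0.43,0]], rot=[[0,0,0],[0,0,0],[0,0,0],[0,0,0],[0,0,0],[0,0,0],[0,0,0],[0,0,0]], claw=[-1,-1,-1,-1,-1,-1,-1,-1])

```text
time_s: 23.45
tool_pos: [0.3897, 0.2655, 0.0428]
orientation: [-0.625, -0.331, 0.037, 0.706]
force: [-1.7, -0.6, 2.7]
finger_gap: 0.0001
```

```bash
python3 -c "
from h import *
for i in range(2): st(); read_camera('side')"
```

```text
23.45 [-0.11072  0.00013  0.04284] caseF [-1.71  0.37  2.72] gap 0.0001
23.5 [-0.11077  0.00012  0.04295] caseF [-1.76 -1.1   3.33] gap -0.0
```

apply_moves(translation=[[0,0.05,0],[-0.01,0.1,0],[-0.08,0.11,0],[-0.16,0.12,0],[-0.24,0.12,0],[-0.32,0.12,0],[-0.4,0.13,0],[-0.4,0.2,0],[-0.4,0.28,0],[-0.38,0.36,0],[-0.36,0.43,0],[-0.36,0.43,0]], rot=[[0,0,0],[0,0,0],[0,0,0],[0,0,0],[0,0,0],[0,0,0],[0,0,0],[0,0,0],[0,0,0],[0,0,0],[0,0,0],[0,0,0]], claw=[-1,-1,-1,-1,-1,-1,-1,-1,-1,-1,-1,-1])

```text
time_s: 24.75
tool_pos: [0.3861, 0.2601, 0.031]
orientation: [-0.623, -0.327, 0.044, 0.71]
force: [-4.5, -2.4, 2.2]
finger_gap: -0.0001
```

```bash
python3 -c "
from h import *
for i in range(2): o=st(); read_camera('side')
for t in (40,35,25,15,10,5): print(t,p2(t).round(4),go(p2(t),-A)[0])"
```

```text
24.75 [-0.11655 -0.0026   0.03104] caseF [-5.07  0.18  2.25] gap -0.0001
24.8 [-0.11642 -0.00267  0.03122] caseF [-3.44  0.69  0.81] gap -0.0001
40 [-0.1146  0.      0.0206] [-0.07, 0.26, 0.07]
35 [-0.1122  0.      0.0186] [-0.04, 0.33, 0.07]
25 [-0.1069  0.      0.0153] [0.05, 0.47, 0.06]
15 [-0.101   0.      0.0129] [0.16, 0.58, 0.06]
10 [-0.098   0.      0.0121] [0.22, 0.63, 0.06]
5 [-0.0949  0.      0.0116] [0.28, 0.67, 0.06]
```

```bash
python3 -c "
from h import *
o=st(); print(o['qpos'].round(3)); r=R.from_quat(o['orientation']); print((tool(-A).inv()*r).as_rotvec(degrees=True).round(2)); print(r.as_matrix().round(3))"
```

```text
24.85 [-0.11621 -0.00278  0.03143] caseF [-4.32  1.3   1.83] gap -0.0002
[ 0.25   0.22   2.338  0.628  0.221 -2.454]
[ 0.76 -0.15  0.8 ]
[[ 0.782  0.345 -0.518]
 [ 0.469  0.221  0.855]
 [ 0.41  -0.912  0.011]]
```

```bash
cat >> h.py <<'E'
B=np.radians(15); EB=np.array([np.cos(B),0,np.sin(B)])*.011
def p3(th,r=.035): return c(th,r)-EB
E
python3 -c "
from h import *
for t in (58,50,40): print(t,p3(t),go(p3(t),-B))"
```

```text
58 [-0.12149576  0.          0.03170828] ([-0.12, -0.06, 0.07], [-0.15, 0.04, 1.84])
50 [-0.11877236  0.          0.02765128] ([-0.1, 0.06, 0.07], [-0.15, 0.04, 1.84])
40 [-0.11461861  0.          0.02317706] ([-0.05, 0.21, 0.07], [-0.15, 0.04, 1.84])
```

apply_moves(translation=[[-0.02,0,0.02],[-0.06,-0.02,0.04],[-0.12,-0.04,0.06],[-0.12,-0.05,0.07],[-0.12,-0.05,0.07]], rot=[[-0.05,0,0.6],[-0.1,0,1.2],[-0.15,0.04,1.84],[-0.15,0.04,1.84],[-0.15,0.04,1.84]], claw=[-1,-1,-1,-1,-1])

```text
time_s: 25.35
tool_pos: [0.3832, 0.2607, 0.0328]
orientation: [-0.651, -0.277, 0.095, 0.7]
force: [0.1, -0.1, 3.7]
finger_gap: -0.0004
```

```bash
python3 -c "
from h import *
o=st(); read_camera('side'); o=st(); print(o['qpos'].round(3))
for t in (58,50,40,30,20,10,5,0): print(t,p3(t).round(4),go(p3(t),-B))"
```

```text
25.35 [-0.11874 -0.00068  0.03281] caseF [ 0.03 -0.13  3.72] gap -0.0004
25.4 [-0.11931 -0.0006   0.03258] caseF [-0.13 -0.01  3.53] gap 0.0001
[ 0.309  0.241  2.21   0.14   0.434 -1.918]
58 [-0.1215  0.      0.0317] ([-0.06, 0.01, 0.01], [0.01, 0.0, 0.07])
50 [-0.1188  0.      0.0277] ([-0.02, 0.12, 0.02], [0.01, 0.0, 0.07])
40 [-0.1146  0.      0.0232] ([0.05, 0.26, 0.02], [0.01, 0.0, 0.07])
30 [-0.1098  0.      0.0195] ([0.14, 0.38, 0.02], [0.01, 0.0, 0.07])
20 [-0.1043  0.      0.0167] ([0.26, 0.48, 0.02], [0.01, 0.0, 0.07])
10 [-0.0985  0.      0.0149] ([0.39, 0.56, 0.02], [0.01, 0.0, 0.07])
5 [-0.0955  0.      0.0144] ([0.45, 0.6, 0.02], [0.01, 0.0, 0.07])
0 [-0.0924  0.      0.0142] ([0.53, 0.62, 0.02], [0.01, 0.0, 0.07])
```

apply_moves(translation=[[-0.03,0.06,0.02],[-0.02,0.12,0.02],[0.02,0.19,0.02],[0.06,0.26,0.02],[0.1,0.32,0.02],[0.15,0.38,0.02],[0.15,0.38,0.02]], rot=[[0,0,0],[0,0,0],[0,0,0],[0,0,0],[0,0,0],[0,0,0],[0,0,0]], claw=[-1,-1,-1,-1,-1,-1,-1])

```text
time_s: 26.1
tool_pos: [0.3893, 0.2656, 0.0184]
orientation: [-0.652, -0.275, 0.097, 0.7]
force: [0.2, -0.4, 1.1]
finger_gap: -0.0002
```

```bash
python3 -c "
from h import *
o=st(); read_camera('side'); o=st(); print(o['qpos'].round(3))
for t in (30,20,10,5,0): print(t,p3(t).round(4),go(p3(t),-B))"
```

```text
26.1 [-0.11098  0.00038  0.01842] caseF [ 0.03 -0.43  1.14] gap -0.0002
26.15 [-0.1111   0.0004   0.01848] caseF [-0.35 -0.95  1.12] gap -0.0002
[ 0.318  0.285  2.199  0.142  0.404 -1.914]
30 [-0.1098  0.      0.0195] ([0.04, -0.02, -0.01], [0.01, 0.0, 0.01])
20 [-0.1043  0.      0.0167] ([0.15, 0.09, -0.01], [0.01, 0.0, 0.01])
10 [-0.0985  0.      0.0149] ([0.28, 0.17, -0.01], [0.01, 0.0, 0.01])
5 [-0.0955  0.      0.0144] ([0.35, 0.2, -0.01], [0.01, 0.0, 0.01])
0 [-0.0924  0.      0.0142] ([0.42, 0.23, -0.01], [0.01, 0.0, 0.01])
```

apply_moves(translation=[[0.05,0,0],[0.1,0.04,0],[0.15,0.08,0],[0.2,0.11,0],[0.2,0.11,0]], rot=[[0,0,0],[0,0,0],[0,0,0],[0,0,0],[0,0,0]], claw=[-1,-1,-1,-1,-1])

```text
time_s: 26.65
tool_pos: [0.3983, 0.2705, 0.0171]
orientation: [-0.651, -0.276, 0.096, 0.7]
force: [0.2, 0.3, -0.4]
finger_gap: 0.0004
```

```bash
python3 -c "
from h import *
o=st(); read_camera('side'); o=st(); print(o['qpos'].round(3))
for t in (20,10,5,0): print(t,p3(t).round(4),go(p3(t),-B)[0])"
```

```text
26.65 [-1.007e-01  5.000e-05  1.705e-02] caseF [ 0.32  0.15 -0.36] gap 0.0004
26.7 [-1.0082e-01  7.0000e-05  1.7110e-02] caseF [ 0.96 -0.06 -0.24] gap -0.0001
[ 0.323  0.301  2.179  0.138  0.404 -1.905]
20 [-0.1043  0.      0.0167] [-0.09, -0.01, -0.0]
10 [-0.0985  0.      0.0149] [0.04, 0.07, -0.0]
5 [-0.0955  0.      0.0144] [0.11, 0.1, -0.0]
0 [-0.0924  0.      0.0142] [0.18, 0.13, -0.0]
```

apply_moves(translation=[[-0.4,-0.11,0],[-0.8,-0.22,0],[-1.2,-0.32,0],[-1.2,-0.32,0],[-1.2,-0.32,0]], rot=[[0,0,0.6],[0,0,1.5],[0,0,3],[0,0,3],[0,0,3]], claw=[-1,-1,-1,-1,-1])

```text
time_s: 27.2
tool_pos: [0.356, 0.2455, 0.0167]
orientation: [-0.681, -0.19, 0.185, 0.682]
force: [-0.2, 0.8, -0.2]
finger_gap: 0.0001
```

apply_moves(translation=[[0,-1,0],[0,-2.2,0],[0.4,-3,0],[0.7,-3,0],[0.7,-3,0]], rot=[[0,0,0],[0,0,0],[0,0,0],[0,0,0],[0,0,0]], claw=[-1,-1,-1,-1,-1])

```text
time_s: 27.7
tool_pos: [0.38, 0.2599, 0.1371]
orientation: [-0.681, -0.19, 0.185, 0.682]
force: [0.6, -0.7, -0.3]
finger_gap: -0.0002
```

Run:
```python
from h import *
st(); w=read_camera("wrist"); o=st(); cv2.imwrite("pics/w15.png",w)
for n,P in dict(bar=(-.0775,0,.0895),knobL=(-.0775,.0205,.0895),knobR=(-.0775,-.0205,.0895),end0=c(0,.046),pin=(-.0805,0,.052),end30=c(30,.046),end60=c(60,.046),end90=c(90,.046),end110=c(110,.046),lid=(-.0615,0,.0925),base=(-.0625,0,0)).items(): print(n,proj("wrist",c2w(P),o)[0].round(1))
g=w.mean(2)
for cc in (268,276,284,292): print(cc,g[190:330,cc].astype(int).tolist())
```

```text
27.7 [-0.1219   0.00032  0.13709] caseF [ 0.19 -0.9  -0.28] gap -0.0002
27.75 [-0.12401  0.00057  0.1358 ] caseF [-1.1  -0.09 -0.74] gap 0.0002
bar [278.4 303.3]
knobL [308.  303.1]
knobR [248.8 303. ]
end0 [279.  248.6]
pin [278.7 273.8]
end30 [278.9 227.8]
end60 [278.8 216.3]
end90 [278.6 219.2]
end110 [278.4 231. ]
lid [278.4 324.1]
base [279.1 264.3]
268 [177, 177, 176, 177, 179, 180, 179, 176, 175, 175, 172, 175, 176, 176, 175, 171, 171, 172, 173, 174, 173, 176, 176, 176, 175, 173, 172, 171, 171, 172, 169, 167, 172, 173, 144, 101, 105, 112, 133, 162, 161, 134, 136, 136, 140, 120, 96, 93, 98, 94, 96, 98, 93, 94, 90, 93, 95, 91, 89, 93, 94, 89, 90, 91, 90, 91, 105, 88, 83, 80, 81, 84, 90, 87, 83, 86, 87, 84, 84, 82, 85, 88, 84, 85, 86, 86, 87, 78, 85, 88, 85, 88, 84, 88, 88, 83, 84, 83, 82, 91, 87, 88, 85, 82, 85, 83, 86, 87, 98, 82, 37, 21, 27, 16, 29, 22, 25, 17, 16, 23, 21, 27, 26, 26, 26, 29, 21, 16, 28, 20, 23, 24, 20, 25, 34, 30, 18, 19, 24, 23]
276 [174, 177, 175, 171, 166, 164, 164, 171, 173, 177, 173, 173, 173, 170, 170, 172, 171, 172, 174, 170, 167, 171, 172, 176, 177, 1
[... 1017 characters left out ...]
, 11, 29, 35, 26, 32, 29, 22, 33, 20, 34, 21, 27, 15, 29, 21, 22, 17, 27]
292 [150, 186, 156, 136, 161, 173, 177, 175, 176, 172, 169, 168, 166, 169, 172, 178, 178, 179, 180, 180, 177, 174, 177, 177, 178, 179, 180, 181, 178, 179, 179, 175, 170, 166, 168, 170, 174, 178, 179, 161, 132, 131, 139, 122, 121, 145, 128, 108, 114, 114, 113, 109, 110, 110, 106, 107, 102, 102, 97, 97, 100, 93, 100, 104, 98, 99, 100, 84, 95, 85, 74, 87, 87, 83, 87, 81, 86, 87, 86, 96, 83, 82, 88, 80, 89, 87, 89, 90, 87, 89, 86, 86, 90, 84, 81, 83, 85, 87, 90, 88, 90, 84, 84, 83, 85, 85, 84, 84, 93, 107, 86, 33, 21, 23, 25, 19, 27, 10, 29, 23, 17, 24, 28, 9, 27, 17, 28, 28, 24, 30, 15, 25, 33, 30, 31, 21, 25, 29, 22, 24]
```

Run:
```python
import cv2
g=cv2.imread("pics/w15.png").mean(2)
ch=" .:-=+*#%@"
for r in range(212,322,2): print(r,"".join(ch[min(9,int(g[r:r+2,x:x+1].mean()/20))] for x in range(225,335,1)))
```

```text
212 @@@%%%#%%%%%%%%%%%%%%@%%%%@%%@@@@%%%%%%%%%%%%%%%%%%%%%%%%%%%%%%%%%%%%%%%%%%%%%%%%%%%%%%%%%@%%%%%@@%%*#%%@#+===
214 %@@@@#=+*#%%%%%%@@@%@@%%@%%@%@@@@%%%%%%%%%%%%%%%%%%%%%%%%%%%%%%%%@@%%%%%%%%%%%%%%%%%%%%%%%%%%%%%%%%@@%%#*%%%%*
216 +**%*++++++**%%%@@@@@%%@@@@@@@%%%%%%@@@%%%%%%%%%%%%%@%%@@@%%%%%%%%@@@%%%%%###%%%%%%%%%##%%%%%%%%%%%@@%@%%##*#%
218 +++++**+++++*#%%%@%%@%%%@@@@@@%%%%%%%%%%%%%%%%%@%%%%%%%%%%%%%%%%%%@%%%%%%%%#%%%%%%%%%%%%%%%@@%%%%%%%%%%@%%%%%#
220 *++++++++++++*#@@%+***++**#%%@%%%%%%%@%%%%%%%%%%%%%%%%%%%%%%%%%%%%%%%%%%%%%%%%%%%%%%%%%%%%%%%%@@@%%%%%%%%%##%%
222 **+*@@%**++++*****++++*+++++*%%%%%%%%%%%%%%%%%%%%%%%%%%%%%%%%%%%%%%%%%%%%%%%%%%%%%%%%%%%%%###%%%%%%%%%%%%%#%%%
224 +*+***%%#+++++++++++++++++++**##%%#%%#+#*++*#%%#*##++*#%%#*%%%@%%%%%%%%%%%%%%%%%%%%%%%%%##%%%%%%%%%%%%%%%%%%%%
226 *++*++++++++++++++++++++++++++++++++++++++++++++++++++++++**+*%@%%%%%%%%%%%%%%%%%%%%%%%%%%%%@%%%%%%%%%%%%%%%%%
228 +++**++++++++++++++++++++++++++++++++++++#%#+++++++*#*+++#%%%%%%%%%%%%%%%%%%%%%%%%%%%%%%%%%%%%%%%%%%%%%%%%%%%@
230 ++++**+++++++++++++++++++++++++++++++++*#%@#+++++++++++++++++
[... 4524 characters left out ...]
=+=+++++++
310 %%#%##########+:. . ... ..................................... . . ........................ ..   :=#@@@@@@@@@@@
312 @@@@@@@@%#+--  .... ....................  .... .................... .... ........... .. ..........  :++#%@@@@@
314 =-=--::.    ................................. ... .......... ....... ........ ... ..  ...... ...... ..    ::--
316 .. . .......... .... ....... .... . ... ... .....  . ............... ...... ......  .... ..... . ...... ...  .
318 ............ ... ..... ... ... .. . .......... .............  .. ....  ....... .... ......  ... .... .... ....
320 ........  ....... ............ . .. ......... ... .... ........ .... ............. ............... ......... .
```

The lever plate shows in the wrist view as the grey block at columns 268–291, with its end at row 235. That puts it near centre, about 0.2 rad, and the loop is still hooked. I'll press again, on to flat.

Run:
```python
from h import *
o=st(); print(go([-.150,0,.1358],0),go([-.150,0,.02],0))
```

```text
27.75 [-0.12401  0.00057  0.1358 ] caseF [-1.1  -0.09 -0.74] gap 0.0002
([-0.65, -0.0, -0.01], [0.01, 0.0, 0.03]) ([-0.66, 2.89, -0.01], [0.01, 0.0, 0.03])
```

apply_moves(translation=[[-0.65,0.2,0],[-0.65,1.2,0],[-0.66,2.2,0],[-0.66,2.85,0],[-0.66,2.85,0],[-0.66,2.85,0]], rot=[[0,0,0],[0,0,0],[0,0,0],[0,0,0],[0,0,0],[0,0,0]], claw=[-1,-1,-1,-1,-1,-1])

```text
time_s: 28.35
tool_pos: [0.3543, 0.245, 0.0217]
orientation: [0.682, 0.187, -0.188, -0.682]
force: [-0.6, 0.5, 0.2]
finger_gap: 0.0
```

Run:
```python
from h import *
o=st()
for t in (30,20,10,5,0): print(t,p3(t).round(4),go(p3(t),-B))
```

```text
28.35 [-0.15161  0.00059  0.02173] caseF [-0.26  0.76  0.18] gap 0.0
30 [-0.1098  0.      0.0195] ([1.05, 0.05, -0.01], [0.0, -0.0, -3.02])
20 [-0.1043  0.      0.0167] ([1.18, 0.12, -0.01], [0.0, -0.0, -3.02])
10 [-0.0985  0.      0.0149] ([1.33, 0.17, -0.01], [0.0, -0.0, -3.02])
5 [-0.0955  0.      0.0144] ([1.4, 0.18, -0.01], [0.0, -0.0, -3.02])
0 [-0.0924  0.      0.0142] ([1.48, 0.19, -0.01], [0.0, -0.0, -3.02])
```

apply_moves(translation=[[0.4,0.05,0],[0.8,0.05,0],[1.05,0.1,0],[1.15,0.12,0],[1.22,0.14,0],[1.27,0.15,0],[1.27,0.15,0]], rot=[[0,0,-1],[0,0,-2],[0,0,-3],[0,0,-3],[0,0,-3],[0,0,-3],[0,0,-3]], claw=[-1,-1,-1,-1,-1,-1,-1])

```text
time_s: 29.05
tool_pos: [0.4008, 0.272, 0.0173]
orientation: [-0.651, -0.276, 0.096, 0.7]
force: [0.2, 0.3, 0.1]
finger_gap: -0.0001
```

Run:
```python
from h import *
o=st(); read_camera('side'); o=st()
for t in (10,5,0): print(t,go(p3(t),-B)[0])
```

```text
29.05 [-9.778e-02  6.000e-05  1.735e-02] caseF [0.3  0.17 0.12] gap -0.0001
29.1 [-0.09823  0.00016  0.01712] caseF [-1.06 -0.26  0.1 ] gap -0.0002
10 [-0.02, 0.05, -0.0]
5 [0.05, 0.08, -0.0]
0 [0.12, 0.11, -0.0]
```

apply_moves(translation=[[0.03,0.01,0],[0.06,0.02,0],[0.08,0.02,0],[0.08,0.02,0]], rot=[[0,0,0],[0,0,0],[0,0,0],[0,0,0]], claw=[-1,-1,-1,-1])

```text
time_s: 29.5
tool_pos: [0.4026, 0.2733, 0.0168]
orientation: [-0.652, -0.276, 0.096, 0.7]
force: [-0.5, 0.2, -0.0]
finger_gap: -0.0001
```

```bash
python3 -c "
from h import *
o=st(); read_camera('side'); o=st()"
```

```text
29.5 [-0.09568  0.00027  0.01684] caseF [-0.35  0.39 -0.  ] gap -0.0001
29.55 [-0.09578  0.00027  0.01681] caseF [ 0.03 -0.48  1.21] gap 0.0002
```

apply_moves(translation=[[0.03,0.01,0],[0.06,0.02,0],[0.06,0.02,0]], rot=[[0,0,0],[0,0,0],[0,0,0]], claw=[-1,-1,-1])

```text
time_s: 29.85
tool_pos: [0.4046, 0.2745, 0.0166]
orientation: [-0.652, -0.276, 0.096, 0.7]
force: [-1.3, -0.9, -0.3]
finger_gap: -0.0001
```

```bash
python3 -c "
from h import *
o=st(); read_camera('side'); o=st()"
```

```text
29.85 [-0.09328  0.00028  0.01664] caseF [-1.59 -0.15 -0.33] gap -0.0001
29.9 [-0.09327  0.00027  0.01666] caseF [-0.1   0.22 -0.52] gap 0.0001
```

apply_moves(translation=[[0.02,0.01,0],[0.03,0.01,0],[0.03,0.01,0]], rot=[[0,0,0],[0,0,0],[0,0,0]], claw=[-1,-1,-1])

```text
time_s: 30.2
tool_pos: [0.4048, 0.2748, 0.0163]
orientation: [-0.652, -0.275, 0.097, 0.7]
force: [-3.5, -3.4, 2.7]
finger_gap: -0.0
```

apply_moves(translation=[[0.02,0.005,0],[0.03,0.01,0],[0.03,0.01,0]], rot=[[0,0,0],[0,0,0],[0,0,0]], claw=[-1,-1,-1])

```text
time_s: 30.5
tool_pos: [0.4049, 0.2751, 0.0159]
orientation: [-0.652, -0.275, 0.098, 0.7]
force: [-5.8, -5.2, 5.6]
finger_gap: 0.0002
```

```bash
python3 -c "
from h import *
o=st(); read_camera('side'); o=st()"
```

```text
30.5 [-0.09271  0.00061  0.0159 ] caseF [-7.61 -1.54  5.59] gap 0.0002
30.55 [-0.09275  0.00063  0.0159 ] caseF [-8.45 -1.7   5.67] gap 0.0005
```

Firm contact with the finger corner 19.6 mm in front of the case, which is where the flat lever's face should be. The lever had already snapped flat, so I'll back off and check.

apply_moves(translation=[[-0.3,-0.08,0],[-0.8,-0.22,0],[-1.4,-0.38,0],[-1.4,-0.38,0],[-1.4,-0.38,0]], rot=[[0,0,0],[0,0,1.5],[0,0,3],[0,0,3],[0,0,3]], claw=[-1,-1,-1,-1,-1])

```text
time_s: 31.05
tool_pos: [0.3579, 0.2469, 0.0165]
orientation: [-0.681, -0.19, 0.185, 0.682]
force: [-0.5, -0.1, 0.3]
finger_gap: -0.0001
```

apply_moves(translation=[[0,-1,0],[0,-2.2,0],[0,-3.4,0],[-0.4,-4.5,0.3],[-0.8,-5,0.6],[-0.8,-5,0.6],[-0.8,-5,0.6],[-0.8,-5,0.6],[-0.8,-5,0.6]], rot=[[0,0,0],[0,0,0],[0,0,0],[0,0,0],[0,0,0],[0,0,0],[0,0,0],[0,0,0],[0,0,0]], claw=[-1,-1,-1,-1,-1,-1,-1,-1,-1])

```text
time_s: 31.95
tool_pos: [0.3166, 0.25, 0.215]
orientation: [0.682, 0.188, -0.187, -0.682]
force: [-0.5, -0.1, -0.5]
finger_gap: -0.0001
```

Run:
```python
from h import *
o=st(); w=read_camera("wrist"); cv2.imwrite("pics/w16.png",w); s=read_camera("scene"); cv2.imwrite("pics/s16.png",s); g=w.mean(2)
for n,P in dict(bar=(-.0775,0,.0885),knobL=(-.0775,.0205,.0885),knobR=(-.0775,-.0205,.0885),end0=c(0,.046),end15=c(15,.046),end30=c(30,.046),lidL=(-.062,.1,.092),lidR=(-.062,-.1,.092),baseL=(-.0625,.1,0),baseR=(-.0625,-.1,0)).items(): print(n,proj("wrist",c2w(P),o)[0].round(1),proj("scene",c2w(P))[0].round(1))
a=proj("wrist",c2w(c(0,.03)),o)[0].round().astype(int); ch=" .:-=+*#%@"
for r in range(a[1]-30,a[1]+50): print(r,"".join(ch[min(9,int(g[r,x]/22))] for x in range(a[0]-50,a[0]+50)))
```

```text
31.95 [-0.18144  0.02428  0.21499] caseF [-0.45  0.18 -0.55] gap -0.0001
bar [255.2 306.7] [199.8 217.4]
knobL [275.9 306.9] [191.4 216.9]
knobR [234.8 306.3] [208.2 217.9]
end0 [259.9 265.5] [202.  248.5]
end15 [259.6 257.4] [200.5 250.4]
end30 [259.1 250.7] [199. 251.]
lidL [354.1 319.6] [161.4 210.6]
lidR [161.4 316.6] [242.8 215.7]
baseL [339.9 276.4] [165.6 243.8]
baseR [183.6 275.2] [244.2 249.5]
242 =*#+#@%##%%%%%+##%%%%%%%%%%%%%%%%%%%##%%%%%%%%%%%%%%%%%%#%%%%%%##%%%########%%%%%%%%%%####@#+=-=====
243 ++++++=+++%%%*====%%%%%%%%%%%%%%%%%%%%%%##%%%%%%%%%%%%%%%%%%%%%%#############%%%%#%%%%%%#*%%%#======
244 ++++++++++++++++++++%%%%%%%%%%%%%%%%%%%%##%%%%%%%%%%%%%%%%%%%%%%##**##########%%###%%%%%%####%%*====
245 +++++++++++++++++++=%%%%%%%%%%%%%%#%%%%%%#%%%%%%%%%%%%%%%%%%%%%%%#####%%%%###%%%%%#%%%%%%%#####%%+==
246 +++++++++++++++++++++%%%%%+*%%%%%%%%%%%%%%#%%%%%%%%%%%%%%%%%%%%%%###%%%%%%%%%%%%%%%%%%%%%%#####*%%#+
247 +++++++++*+++++++++++@%+++++**%%%%%%%%%%%##%%%%%%%%%###%%%%%%%%%%%%%%%%%%%%%%%%%%%%%%%%%%%###%%##*#@
248 +++++++++++++%*+++++++@++++++++*%%%#%%%%%###%%%%%#####%%%%%%
[... 7005 characters left out ...]
........ ....... ...... .. .. .....  . .. .......  .....  ........ . .
316 ....  .. ......... .. .... . ...... .... ... ..  ... ... .. ...... .. ........... ... .... .. ... ..
317 .................... ........ .....  ... ... .... ...... ........ ............... . ... . ..........
318 ...............  .. . ........ ...........  ................ .... ......... . ............. ... ....
319 ... ........  . ...... ........ . . ...... .. ......... . .....  ........ ... .. ....  .... ........
320 .... ........  .. .  ....... ... ...   ..... ... ... ........ .. ... ...........  ....... ... .. .. 
321 .....      ......... .  .. .............. . .. ..... ..  .... ... . . .......... . .... .. ... ..  .
```

The picture limit is reached, so I checked numerically. The lever end is at row 262, where flat predicts about 262 after the known −3 px bias and 15° out would give about 254. The right knob sits at the keeper position. One last check that nothing shifted, then I'll hand in.

Run:
```python
from h import *
a=cv2.imread("pics/s4full.png");b=read_camera("scene")
for n,(x0,y0,x1,y1) in dict(caseL=(158,218,185,252),caseR=(222,222,255,256),timer=(262,228,292,262),marker=(244,255,300,288),rack=(282,225,380,330)).items():
    t=a[y0:y1,x0:x1]; m=cv2.matchTemplate(b[y0-8:y1+8,x0-8:x1+8],t,cv2.TM_CCOEFF_NORMED); _,v,_,p=cv2.minMaxLoc(m); print(n,round(v,3),p[0]-8,p[1]-8)
st(); print(hand_in())
```

```text
caseL 0.834 0 0
caseR 0.8 0 0
timer 0.998 0 0
marker 0.875 0 0
rack 0.89 0 0
32.1 [-0.18124  0.02431  0.21551] caseF [ 0.47  0.07 -0.11] gap -0.0001
the job is handed in; nothing more can be done
None
```

The specimen case is latched shut and handed in at about 32 s, with the arm clear of everything. `hand_in` reports no verdict, so what follows rests on my own checks.

- **Lid:** I lowered it onto the seal and stopped when it bore. The last step read 9.8 N, slightly over the 8 N at which the seal gives.
- **Crossbar:** I lifted it over the lip by its two knobs and let it down into the keeper. The first touch briefly reached 6.3 N, so I backed off. I then moved it gently between lip and back block. It had 4 mm of play, which matches the channel, so it is seated. I let go with it bearing at about 4 N or less.
- **Lever:** Pressing took 1.5 to 5.5 N. Partway down the arm met a wrist joint limit and the tool tilted and shifted about 3 mm sideways, so I carried on at a smaller tilt. I did not feel the snap itself. A later probe found the lever's face 19.6 mm in front of the case, which is where it lies when flat; that probe pushed with about 8 N along the bench and 6 N upward.

**Last checks**
- In the final wrist image, read as numbers because the 12-picture limit was used up, the lever end sits where a flat lever should, after allowing for a steady 3 px camera offset. The right knob is at the keeper.
- Against the scene picture taken after the lid was closed, the case, timer, marker and rack all match at zero pixel shift. The match was weaker at the case corners (0.80 to 0.83).
- I did not measure how far the lid was finally drawn down.

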